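Change a relay board over from mains to solar supply

ROBOT

A 6-joint arm with a two-finger parallel gripper is mounted at the origin on the work surface. World frame = base frame: x ahead of the robot, y to its left, z up, the work surface at z = 0. Lengths are in m, angles in rad, forces in N, time in s.
With the tool pointing down it reaches from about 0.25 to 0.775 m from the base axis. Payload 4 kg.
Tool frame: the origin (TCP) lies midway between the tips of the shut fingers; the grasp point (between the pads) lies 19 mm behind it (grip_point_offset is the distance from the TCP to the grasp point, in m); z points along the fingers, y is the line along which they close (so a half turn about z gives the same grasp; the last joint's range is limited). The gripper opens to 94 mm and grips with 3 to 60 N. Pads are 16 mm wide; open, the fingers measure 119 mm over their backs; the gripper's body (75 mm by 177 mm) begins 78 mm behind the grasp point.
Start: joints at [1.23, 0.087, 1.371, -0, 1.684, -0.103], TCP at [0.13, 0.535, 0.206] pointing down, gripper open.
Joint ranges: [-3.1, 3.1], [-0.76, 2.03], [0.27, 2.55], [-1.08, 4.22], [0.17, 2.65], [-2.57, 2.57]. Speed limits (rad/s): [2.79, 2.79, 3.14, 3.14, 3.14, 3.14].

INTERFACE

Orientations are given as [roll, pitch, yaw] about the fixed x, y, z axes, in that order (R = Rz(yaw) Ry(pitch) Rx(roll)).
In Python, from bench import * gives the robot as it stands.
- The arm moves only by the tool carry_out, never from a script. Its argument "commands" is a list of rows, each a list of 6 numbers: the shift along the tool's x, y, z in m, then the turn, a rotation vector about the tool's x, y, z in rad. In form: [[tx, ty, tz, rx, ry, rz], ...]. A call has exactly 5 rows; each row is the pose to reach, as a shift and turn from the pose commanded when the call began, along the tool's axes at that moment; what a row does not reach only later rows make up. A row lasts 1/10 s, in which the tool goes at most 50 mm and 8.59 degrees, less where a joint would pass 70% of its speed; a pose out of reach is approached as far as the arm can. A call with a gripper value outside its range is refused whole. "jaw" is the opening, from 0 (shut) to 1 (fully open), set as the call begins (left out, the last holds). The fingers move at their own pace and stop on an object; the grip force is fixed at half the most. Time passes only in rows, so rows that repeat a pose let the fingers close, or fill a call up. It gives the time, the measured TCP pose, the force, the opening and the grip force at its end, in the units of the state.
- get_obs(): the state, without advancing time (a new reading comes with each control period).
- snapshot(name): name is "side" or "top" or "wrist"; returns a dict with "img" (400x640x3 uint8, red, green, blue), "range_z" (400x640 float32, m along the optical axis (not along the pixel's ray), 0 where there is no reading), "fx", "fy", "cx", "cy" (pixels), "distortion" ([k1, k2, p1, p2, k3] as OpenCV has them; the pictures are not rectified), "R" (3x3) and "t" (3): a world point X has camera coordinates R X + t. Camera axes: x right, y down, z forward; pixel columns grow to the right and rows downward; lengths in m; the calibration is good to about 2 mm. A picture is of the moment at which its call begins.
- close_job(): hands the job in; it is judged then, once.
The state is a dict: "time": time; "joint_positions": joint angles; "qvel": joint speeds; "joint_torque": joint torques, N m; "tool_pos": TCP position; "ee_rot": TCP orientation; "wrist_force": force on the tool from outside, world axes, zero at the start; "wrist_torque": the same for the moment, N m; "width": finger opening in m; "finger_force": force on a finger pad.
Only numpy, scipy, OpenCV 4.12 (cv2) and the standard library are available. Lean on these libraries where they do the work, as an engineer would, in place of code of your own. Each camera call takes 0.05 s, during which the arm holds its last target. There are 200 camera calls.

TASK

Change the relay board over from mains to solar: first swing the changeover lever from the mains mark (one bar, near side) to the middle off mark (ring), then pull every old grey relay out of its socket and lay it in the cardboard box, and plug the three clear new relays from the mat fully home, one in each socket. Only then throw the lever right over to its stop at the solar mark (two bars, far side). Handle relays only while the lever is at off, and leave the tools and other things on the bench alone.

Things in the scene. Friction and masses are not known exactly. Their poses are not given: they have to be found in the camera images.
- lever (a joint): angle of the changeover lever, a steel rod with a black ball knob (26 mm diameter, centre 75 mm from the hinge). 0 = upright, middle off mark (ring); -0.7 = stop at the mains mark (one bar), leaning to the board's -x, towards the robot; +0.7 = stop at the solar mark (two bars), leaning to its +x. Held by friction alone (3 N at the ball): it stays where it is left, no spring or detent.
- lever_ball (a point): centre of the lever's ball knob, moves with the lever
- lever_hinge (a point): centre of the lever's hinge, 66 mm above the bench; axes as the board's, the hinge axis is y, a positive angle swings the ball towards +x. The top of the switch housing (60 mm along x, 68 mm along y) is 6 mm above this point.
- panel: relay board fixed flat on the bench: white plate 230 (x) by 400 (y) mm, top at 13 mm; origin on the bench under its centre. Along y on its centre line, from +y: switch at y = 155 mm, sockets 1, 2, 3 at 40, -20, -80, terminal blocks at -142 (55 mm high). Grey wiring ducts along y at x = -88 and +88 mm, 38 mm wide, top 52 mm above the bench.
- socket1 (a point): mouth of relay socket 1 (board y = 40 mm): centre of a rectangular hole 31.6 (x) by 27.6 (y) mm, 14 mm deep, chamfered, in the top face of a black block 74 (x) by 40 (y) mm, 48.5 mm above the bench; axes as the board's, z up. A relay is fully home when its cover rests on this face: its origin 12 mm below this point, its x along the socket's x.
- socket2 (a point): mouth of relay socket 2 (board y = -20 mm): centre of a rectangular hole 31.6 (x) by 27.6 (y) mm, 14 mm deep, chamfered, in the top face of a black block 74 (x) by 40 (y) mm, 48.5 mm above the bench; axes as the board's, z up. A relay is fully home when its cover rests on this face: its origin 12 mm below this point, its x along the socket's x.
- socket3 (a point): mouth of relay socket 3 (board y = -80 mm): centre of a rectangular hole 31.6 (x) by 27.6 (y) mm, 14 mm deep, chamfered, in the top face of a black block 74 (x) by 40 (y) mm, 48.5 mm above the bench; axes as the board's, z up. A relay is fully home when its cover rests on this face: its origin 12 mm below this point, its x along the socket's x.
- new1: new relay with a clear cover (coil seen inside) and a small raised tab 3 mm high on top, standing on the mat at the start, to be plugged into any free socket; foot 30 (x) by 26 (y) by 12 mm high, on it the cover 36 (x) by 32 (y) by 38 mm high, 50 mm in all, about 80 g; origin at the centre of the foot's underside, z up through the top; fits either way round
- new2: new relay with a clear cover (coil seen inside) and a small raised tab 3 mm high on top, standing on the mat at the start, to be plugged into any free socket; foot 30 (x) by 26 (y) by 12 mm high, on it the cover 36 (x) by 32 (y) by 38 mm high, 50 mm in all, about 80 g; origin at the centre of the foot's underside, z up through the top; fits either way round
- new3: new relay with a clear cover (coil seen inside) and a small raised tab 3 mm high on top, standing on the mat at the start, to be plugged into any free socket; foot 30 (x) by 26 (y) by 12 mm high, on it the cover 36 (x) by 32 (y) by 38 mm high, 50 mm in all, about 80 g; origin at the centre of the foot's underside, z up through the top; fits either way round
- old1: old relay with a plain flat-topped grey cover, at the start fully home in socket 1 (absent if that socket starts empty); foot 30 (x) by 26 (y) by 12 mm high, on it the cover 36 (x) by 32 (y) by 38 mm high, 50 mm in all, about 80 g; origin at the centre of the foot's underside, z up through the top; fits either way round
- old2: old relay with a plain flat-topped grey cover, at the start fully home in socket 2 (absent if that socket starts empty); foot 30 (x) by 26 (y) by 12 mm high, on it the cover 36 (x) by 32 (y) by 38 mm high, 50 mm in all, about 80 g; origin at the centre of the foot's underside, z up through the top; fits either way round
- old3: old relay with a plain flat-topped grey cover, at the start fully home in socket 3 (absent if that socket starts empty); foot 30 (x) by 26 (y) by 12 mm high, on it the cover 36 (x) by 32 (y) by 38 mm high, 50 mm in all, about 80 g; origin at the centre of the foot's underside, z up through the top; fits either way round
- box_in (a point): centre of the inner floor, 4 mm above the bench, of the open cardboard box for the old relays: outside 120 (x) by 200 (y) by 50 mm high, walls 4 mm, 0.6 kg, loose on the bench; axes along its sides, z up
- mat: thin flat dark rubber mat 100 by 230 mm on which the new relays stand (flush with the bench)
- meter: bystander: hand multimeter 80 by 150 by 37 mm, origin under its centre
- screwdriver: bystander: screwdriver lying on the bench
- tape: bystander: black ring-shaped tape roll, 68 mm across, 19 mm high
Mind the look-alikes: they are no part of the job. What is shaped like the old2 but pink, purple or red is not meant.

How it is judged:
By the outcome, as a careful person would: the job done as asked, in the order asked, and still so for the second after the job is handed in, with the robot touching nothing.
Of old1, old2, old3 only 1 to 3 are there at a start; the rules pass over those that are not, and their reading is None.
At some moment in a run one of new1, new2, new3, box may be knocked a few centimetres aside while the robot is not near it.
It also fails if it takes over 210 s, if anything falls off the work surface, if the arm or the gripper's body presses on something with over 40 N, if the wrist force passes 120 N, or if a joint passes its speed limit or range.

## Working session

There is one attempt and no reset: what is moved stays moved. The work goes in short steps, Python scripts to look and compute and a tool call to move; the robot and the scene stay as the last step left them, time stands still between calls to the robot, and variables do not carry over. Pictures are saved under pics/ and viewed, at most 14 in all, crops included, and the job is handed in when it is done.

Besides the shell and the picture viewer there is one more tool, called after "Emit:" by a JSON object that holds its "api" and its "payload". carry_out: Moves the arm, as the interface text tells. Its arguments: {"type":"object","properties":{"commands":{"type":"array","items":{"type":"array","items":{"type":"number"}}},"jaw":{"type":"number"}},"required":["commands"]}

```bash
ls; mkdir -p pics; cat > h.py <<'E'
from bench import *
import numpy as np, cv2
from scipy.spatial.transform import Rotation as Ro
def cloud(s):
    z=s["range_z"]; v,u=np.mgrid[0:400,0:640]
    K=np.array([[s["fx"],0,s["cx"]],[0,s["fy"],s["cy"]],[0,0,1.]])
    p=cv2.undistortPoints(np.stack([u,v],-1).reshape(-1,1,2).astype(np.float64),K,np.array(s["distortion"],float)).reshape(400,640,2)
    c=np.dstack([p[...,0]*z,p[...,1]*z,z])
    X=(c-np.array(s["t"]))@np.array(s["R"])
    X[z<=0]=np.nan
    return X
def save(s,n,im=None): cv2.imwrite("pics/"+n,cv2.cvtColor(s["img"] if im is None else im,cv2.COLOR_RGB2BGR))
E
python3 - <<'E'
from h import *
for n in("top","side"):
    s=snapshot(n); save(s,n+"0.png"); X=cloud(s); np.savez(n+"0.npz",X=X,img=s["img"])
    print(n,-np.array(s["R"]).T@np.array(s["t"]))
o=get_obs(); print(o)
E
```

```text
pics
top [0.39639976 0.03734008 1.3608054 ]
side [-0.04526782 -0.52542064  0.58804486]
{'time': 0.1, 'joint_positions': array([ 1.22990567e+00,  8.78790940e-02,  1.37208016e+00,  2.29437345e-06,
        1.68358012e+00, -1.03085590e-01]), 'qvel': array([ 9.36019500e-05, -3.01822113e-03, -3.44145803e-03,  2.40711769e-04,
        2.34885473e-04, -4.57131021e-04]), 'joint_torque': array([ 1.22646867e-03, -3.41249299e+01, -3.03302658e+01,  7.19061820e-02,
        3.04320536e-02, -8.69444216e-05]), 'tool_pos': array([0.12939775, 0.5340665 , 0.20443395]), 'ee_rot': array([-3.13965650e+00, -2.02592072e-04,  2.90378765e+00]), 'wrist_force': array([-0.33572701,  0.18288312,  0.61817653]), 'wrist_torque': array([ 0.00190436, -0.01852326, -0.02559693]), 'finger_force': 0.0, 'width': 0.09428518092591348}
```

View pics/top0.png

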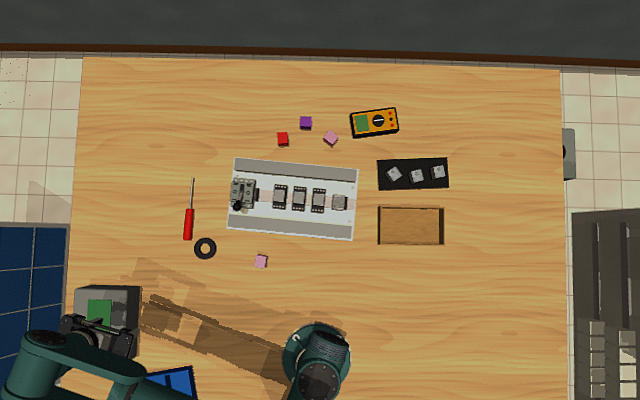

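View pics/side0.png

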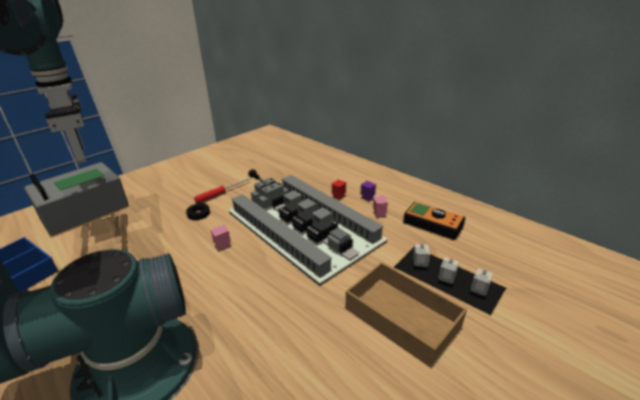

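The top view shows the panel centred near (293,198), switch near (243,193), sockets near (280,197), (299,198), (318,200), mat relays near (394,174), (417,176), (438,171), and the box at (411,225). The side view agrees. Next I measure and look at a crop.

```bash
python3 - <<'E'
from h import *
d=np.load("top0.npz"); X=d["X"]; im=d["img"]; Z=X[...,2]
c=im[150:250,220:460]; cr=cv2.resize(c,None,fx=3.3,fy=3.3,interpolation=cv2.INTER_CUBIC)
zz=np.nan_to_num(np.clip(Z[150:250,220:460]*255/0.12,0,255)).astype(np.uint8)
zc=cv2.cvtColor(cv2.resize(cv2.applyColorMap(zz,cv2.COLORMAP_JET),(cr.shape[1],250)),cv2.COLOR_BGR2RGB)
save(None,"crop0.png",np.vstack([cr,zc]))
print("bench z",np.nanmedian(Z[260:280,400:500]), np.nanmedian(Z[90:100,430:500]))
def comps(m,amin):
    n,l,st,_=cv2.connectedComponentsWithStats(m.astype(np.uint8))
    for i in range(1,n):
        if st[i,4]<amin: continue
        p=X[l==i]; r=cv2.minAreaRect((p[:,:2]*1000).astype(np.float32))
        print(st[i],"c",np.round(r[0],1),"sz",np.round(r[1],1),"ang",round(r[2],1),"z",np.round(np.nanpercentile(p[:,2],[10,50,90]),4))
roi=np.zeros(Z.shape,bool); roi[100:275,170:460]=1
print("white panel"); w=roi&(im.min(2)>170)&(Z<.03)&(Z>.005); comps(w,30)
print(">z.045<.0.056 (ducts)"); comps(roi&(Z>.042)&(Z<.058),40)
print("z>.075"); comps(roi&(Z>.068),8)
print("relays on mat .04-.06"); m=roi&(Z>.035); m[:,:365]=0; m[200:]=0; comps(m,20)
print("box"); m=roi&(Z>.03); m[:,:365]=0; m[:195]=0; comps(m,20)
E
```

```text
bench z -0.0001291041669282521 -4.984678706213389e-05
white panel
[ 232  169  127   31 1283] c [557.1  80.9] sz [397.4  96.1] ang 86.4 z [0.009  0.0126 0.0162]
[ 246  201  110   40 1158] c [439.3  60.8] sz [339.8 124. ] ang 86.3 z [0.0089 0.0125 0.0159]
[228 205  14   9  37] c [456.  267.5] sz [25.3 41. ] ang 1.4 z [0.0091 0.0126 0.0147]
[236 228 111  12 210] c [383.2  87.1] sz [348.1   6.3] ang 85.8 z [0.0091 0.0127 0.0158]
>z.045<.0.056 (ducts)
[372 114  12  13  90] c [ 745.8 -177.3] sz [37.1 36.7] ang 36.7 z [0.0428 0.0446 0.048 ]
[299 116  12  11 119] c [735.7  53.3] sz [33.8 35.1] ang 0.0 z [0.0459 0.0495 0.0529]
[323 130  15  15 121] c [686.9 -28. ] sz [36.4 32. ] ang 53.8 z [0.0456 0.0488 0.0525]
[278 132  11  12 117] c [681.6 119.6] sz [35.6 31.1] ang 2.7 z [0.0459 0.0492 0.0528]
[ 234  158  123   24 1481] c [582.   79.1] sz [378.1  38.9] ang 85.7 z [0.048  0.0514 0.0548]
[433 165  12  14 126] c [ 587.4 -369.6] sz [36.6 34. ] ang 10.9 z [0.0467 0.0504 0.0534]
[386 167  16  15 125] c [ 576.5 -228.1] sz [35.9 33.1] ang 36.1 z [0.046  0.0493 0.0531]
[411 169  13  14 124] c [ 572
[... 978 characters left out ...]
26.5] sz [32.1 35.9] ang 84.6 z [0.0826 0.0861 0.0894]
[293 191  11  13 131] c [493.3  66.7] sz [36.5 30.2] ang 0.8 z [0.0828 0.0864 0.0889]
[312 193  12  13 130] c [488.2   7.2] sz [31.7 36.3] ang 85.7 z [0.0822 0.0859 0.0902]
relays on mat .04-.06
[365 108  33  27 478] c [ 747.8 -186.7] sz [ 76.6 106.4] ang 9.0 z [0.0355 0.0381 0.0445]
[432 165  13  14 136] c [ 587.4 -369.6] sz [36.6 34. ] ang 10.9 z [0.0443 0.0501 0.0533]
[386 167  16  15 131] c [ 576.5 -228.1] sz [35.9 33.1] ang 36.1 z [0.0447 0.049  0.0531]
[410 169  14  14 133] c [ 572.3 -300.2] sz [35.9 33.1] ang 15.0 z [0.0444 0.0489 0.053 ]
box
[379 206  66  40 394] c [ 416.4 -285.7] sz [120.4 202.2] ang 0.3 z [0.0369 0.0481 0.0524]
```

View pics/crop0.png

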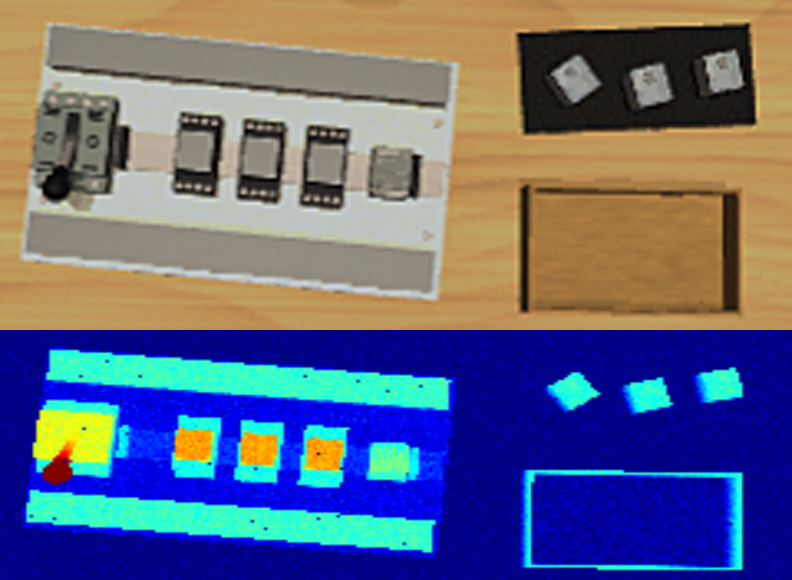

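The crop shows the lever leaning towards the robot with the black ball at about (57,183), three grey relays in all the sockets, three clear relays on the mat, and an empty box. The board's yaw comes out at −4.25°, with its centre near (494,86.5) mm. I'll add a move helper and refine the ball position.

```bash
cat >> h.py <<'E'
YB=-np.radians(4.25); PC=np.array([.4942,.0867])
def brd(x,y): return PC+np.array([np.cos(YB)*x-np.sin(YB)*y,np.sin(YB)*x+np.cos(YB)*y])
def to(x,y,z,yawdeg,o=None):
    "tool-frame row from the current measured pose to a tool-down TCP pose"
    o=o or get_obs(); R=Ro.from_euler("xyz",o["ee_rot"]); T=Ro.from_euler("xyz",[np.pi,0,np.radians(yawdeg)])
    s=R.inv().apply(np.array([x,y,z])-o["tool_pos"]); r=(R.inv()*T).as_rotvec()
    print("row",np.round(s,4).tolist()+np.round(r,4).tolist())
E
python3 - <<'E'
from h import *
for n in("top0","side0"):
    X=np.load(n+".npz")["X"]; p=X[(X[...,2]>.112)&(abs(X[...,0]-.457)<.03)&(abs(X[...,1]-.245)<.03)]
    print(n,len(p),p.mean(0),p.min(0),p.max(0))
    from scipy.optimize import least_squares
    f=least_squares(lambda c:np.linalg.norm(p-c,axis=1)-.013,[.4575,.245,.123],loss="soft_l1",f_scale=.002); print(f.x)
print("hinge",brd(0,155),"ball exp",brd(-48.3e-3,.155),"sockets",brd(0,.04),brd(0,-.02),brd(0,-.08))
E
python3 - <<'E'
from h import *
b=[.4575,.245]
to(b[0],b[1],.2,175.75)
E
```

```text
top0 73 [0.45943279 0.24082275 0.13041147] [0.44537586 0.22915482 0.11324388] [0.47815368 0.25305292 0.14144608]
[0.45942148 0.2424066  0.12366063]
side0 82 [0.45848138 0.23736985 0.12773469] [0.44787261 0.22925713 0.11251454] [0.47638093 0.25013791 0.13973403]
[0.46140147 0.24335873 0.1253523 ]
hinge [ 11.98101598 154.66047869] ball exp [0.45751963 0.24485322] sockets [0.49716434 0.12659001] [0.49271783 0.066755  ] [0.48827132 0.00691999]
row [-0.387, -0.2036, 0.0047, -0.0019, -0.0004, -0.1636]
```

Emit:
{"api": "carry_out", "payload": {"commands": [[-0.04, -0.02, 0, 0, 0, -0.03], [-0.08, -0.04, 0, 0, 0, -0.06], [-0.12, -0.06, 0, 0, 0, -0.1], [-0.16, -0.08, 0, 0, 0, -0.13], [-0.193, -0.1, 0, 0, 0, -0.164]], "jaw": 0.7}}

```text
time: 0.6
tool_pos: [0.2948, 0.3902, 0.2049]
ee_rot: [-3.141, -0.0, 3.069]
wrist_force: [0.9, 0.2, 0.4]
width: 0.0658
finger_force: 0.0
```

```bash
python3 -c "
from h import *
to(.459,.2435,.2,175.75)"
```

```text
row [-0.1744, -0.1344, 0.005, -0.0007, -0.0002, 0.0012]
```

Emit:
{"api": "carry_out", "payload": {"commands": [[-0.04, -0.03, 0, 0, 0, 0], [-0.08, -0.06, 0, 0, 0, 0], [-0.12, -0.09, 0, 0, 0, 0], [-0.16, -0.12, 0, 0, 0, 0], [-0.174, -0.134, 0.005, 0, 0, 0]]}}

```text
time: 1.1
tool_pos: [0.4601, 0.2424, 0.2002]
ee_rot: [-3.141, 0.001, 3.063]
wrist_force: [0.2, 0.7, 0.0]
width: 0.0656
finger_force: 0.0
```

Emit:
{"api": "carry_out", "payload": {"commands": [[0, 0, 0, 0, 0, 0], [0, 0, 0.01, 0, 0, 0], [0, 0, 0.03, 0, 0, 0], [0, 0, 0.05, 0, 0, 0], [0, 0, 0.07, 0, 0, 0]]}}

```text
time: 1.6
tool_pos: [0.4557, 0.2468, 0.1293]
ee_rot: [3.141, -0.001, 3.07]
wrist_force: [-0.7, 0.7, 0.1]
width: 0.0657
finger_force: 0.0
```

```bash
python3 - <<'E'
from h import *
to(.459,.2435,.1045,175.75)
s=snapshot("wrist"); save(s,"w0.png"); X=cloud(s); print(np.array(s["R"]).round(3),-np.array(s["R"]).T@np.array(s["t"]))
p=X[(X[...,2]>.112)&(abs(X[...,0]-.457)<.02)&(abs(X[...,1]-.245)<.015)]; print(len(p),p.mean(0) if len(p) else 0)
E
```

```text
row [-0.0035, -0.0031, 0.0248, 0.0005, -0.0006, 0.003]
[[ 0.071  0.997  0.001]
 [ 0.97  -0.069  0.235]
 [ 0.234 -0.016 -0.972]] [0.38863719 0.25129718 0.30744941]
1961 [0.44958225 0.24581511 0.17861923]
```

View pics/w0.png

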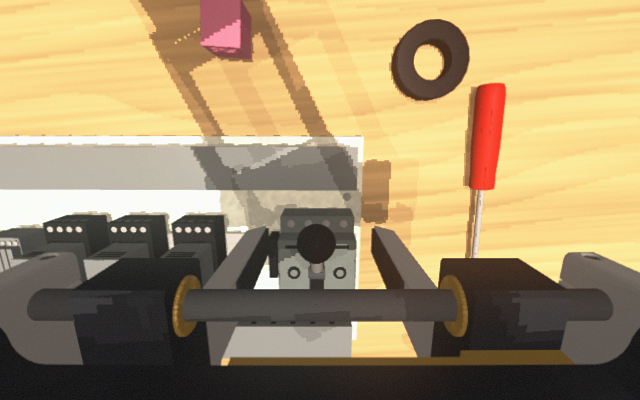

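The wrist view shows the ball at (316,243), centred between the fingers. I'll lower onto it and grip.

Emit:
{"api": "carry_out", "payload": {"commands": [[-0.004, -0.003, 0.005, 0, 0, 0], [-0.004, -0.003, 0.015, 0, 0, 0], [-0.004, -0.003, 0.025, 0, 0, 0], [-0.004, -0.003, 0.025, 0, 0, 0], [-0.004, -0.003, 0.025, 0, 0, 0]]}}

```text
time: 2.15
tool_pos: [0.461, 0.2422, 0.1055]
ee_rot: [3.141, -0.0, 3.068]
wrist_force: [-0.2, 0.4, 0.5]
width: 0.0656
finger_force: 0.0
```

Emit:
{"api": "carry_out", "payload": {"commands": [[0, 0, 0, 0, 0, 0], [0, 0, 0, 0, 0, 0], [0, 0, 0, 0, 0, 0], [0, 0, 0, 0, 0, 0], [0, 0, 0, 0, 0, 0]], "jaw": 0.1}}

```text
time: 2.65
tool_pos: [0.4611, 0.2422, 0.1056]
ee_rot: [3.141, 0.0, 3.068]
wrist_force: [-0.1, 0.3, -0.1]
width: 0.0292
finger_force: 0.2
```

```bash
python3 - <<'E'
from h import *
to(.459,.2435,.1045,175.75)
h=brd(0,.155); print(h)
E
```

```text
row [0.0022, 0.0012, 0.0011, 0.0002, 0.0002, 0.0003]
[0.50568682 0.24127378]
```

Emit:
{"api": "carry_out", "payload": {"commands": [[0, 0, 0, 0, 0, 0], [0, 0, 0, 0, 0, 0], [0, 0, 0, 0, 0, 0], [0, 0, 0, 0, 0, 0], [0, 0, 0, 0, 0, 0]]}}

```text
time: 3.15
tool_pos: [0.4612, 0.2438, 0.1056]
ee_rot: [3.138, 0.001, 3.068]
wrist_force: [1.1, 5.5, -1.1]
width: 0.0243
finger_force: 30.0
```

Emit:
{"api": "carry_out", "payload": {"commands": [[-0.0085, 0, -0.0062, 0, 0, 0], [-0.0177, 0, -0.0111, 0, 0, 0], [-0.0276, 0, -0.0147, 0, 0, 0], [-0.0378, 0, -0.0169, 0, 0, 0], [-0.0483, 0, -0.0176, 0, 0, 0]]}}

```text
time: 3.65
tool_pos: [0.5071, 0.2404, 0.1227]
ee_rot: [3.139, -0.006, 3.069]
wrist_force: [-4.6, 4.6, -0.9]
width: 0.0238
finger_force: 30.0
```

Emit:
{"api": "carry_out", "payload": {"commands": [[0, 0, 0, 0, 0, 0], [0, 0, 0, 0, 0, 0], [0, 0, 0, 0, 0, 0], [0, 0, 0, 0, 0, 0], [0, 0, 0, 0, 0, 0]]}}

```text
time: 4.15
tool_pos: [0.5097, 0.2402, 0.1227]
ee_rot: [3.138, 0.001, 3.068]
wrist_force: [2.1, 6.8, -3.6]
width: 0.0236
finger_force: 30.1
```

```bash
python3 - <<'E'
from h import *
s=snapshot("wrist"); X=cloud(s); s2=snapshot("side");save(s,"w1.png")
h=brd(0,.155)
for x in(X,cloud(s2)):
    p=x[(x[...,2]>.13)&(x[...,2]<.157)&(np.hypot(x[...,0]-h[0],x[...,1]-h[1])<.016)]; print(len(p),p.mean(0) if len(p) else 0)
i=np.vstack([s["img"][150:400,160:480],s2["img"][150:230,220:540]]); save(None,"l1.png",cv2.resize(i,None,fx=1.7,fy=1.7))
E
```

```text
1763 [0.50030015 0.24135508 0.14886118]
67 [0.49940804 0.23899085 0.14714907]
```

View pics/l1.png

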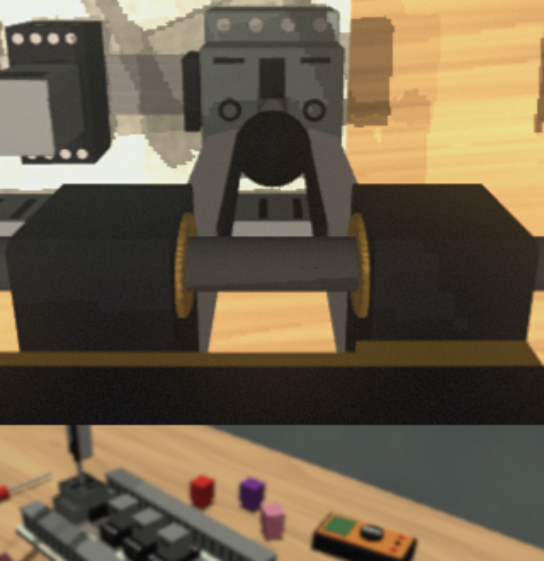

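The wrist view shows the gripped ball at (275,148) in the crop, ahead of the finger tips. The jaw reads 23.6 mm on a 26 mm ball, so I'll fit the ball position properly.

```bash
python3 - <<'E'
from h import *
from scipy.optimize import least_squares
for n in("wrist","side","top"):
    s=snapshot(n); X=cloud(s); im=s["img"]
    m=(im.max(2)<60)&(X[...,2]>.125)&(X[...,2]<.16)&(np.hypot(X[...,0]-.5,X[...,1]-.2413)<.025)
    p=X[m]
    if len(p)<8: print(n,len(p)); continue
    f=least_squares(lambda c:np.linalg.norm(p-c,axis=1)-.013,[.503,.2413,.141],loss="soft_l1",f_scale=.001)
    print(n,len(p),f.x.round(4),np.abs(f.fun).mean(),p.min(0),p.max(0))
X=np.load("top0.npz")["X"]
# housing: top face extents in board frame
c,s_=np.cos(YB),np.sin(YB)
d=X[...,:2]-PC; bx=c*d[...,0]+s_*d[...,1]; by=-s_*d[...,0]+c*d[...,1]
m=(abs(X[...,2]-.072)<.006)&(abs(by-.155)<.05)&(abs(bx)<.05)
print("housing bx",np.percentile(bx[m],[1,99]),"by",np.percentile(by[m],[1,99]))
for y,nm in((.04,1),(-.02,2),(-.08,3)):
    m=(abs(X[...,2]-.0865)<.007)&(abs(by-y)<.03)&(abs(bx)<.03); print("relay",nm,bx[m].mean(),by[m].mean()-y)
E
```

```text
wrist 1791 [0.5019 0.2405 0.1403] 0.0011064572987666162 [0.488359   0.22722739 0.12500095] [0.51898379 0.25367745 0.15989176]
side 64 [0.5026 0.2416 0.1435] 0.0021716248926195022 [0.48897725 0.22741143 0.12609101] [0.51568751 0.2524511  0.15998638]
top 0
housing bx [-0.02929162  0.0295911 ] by [0.11818636 0.18542543]
relay 1 -0.00033770288168672835 -9.114343574381095e-05
relay 2 -8.227474457464545e-05 0.00013421127290030518
relay 3 -6.574325459278961e-06 0.0003341053972991115
```

Emit:
{"api": "carry_out", "payload": {"commands": [[0, 0, 0, 0, 0, 0], [0, 0, 0, 0, 0, 0], [0, 0, 0, 0, 0, 0], [0.002, 0, 0, 0, 0, 0], [0.004, -0.001, 0, 0, 0, 0]], "jaw": 0.8}}

```text
time: 4.9
tool_pos: [0.5049, 0.2377, 0.1231]
ee_rot: [-3.141, -0.0, 3.068]
wrist_force: [-0.5, 0.4, 0.3]
width: 0.0599
finger_force: 0.0
```

Emit:
{"api": "carry_out", "payload": {"commands": [[0, 0, 0, 0, 0, 0], [0, 0, 0, 0, 0, 0.14], [0, 0, 0, 0, 0, 0.28], [0, 0, 0, 0, 0, 0.42], [0, 0, 0, 0, 0, 0.56]]}}

```text
time: 5.4
tool_pos: [0.505, 0.2378, 0.1231]
ee_rot: [3.142, 0.0, 2.502]
wrist_force: [-0.1, -0.7, -0.2]
width: 0.0753
finger_force: 0.0
```

Emit:
{"api": "carry_out", "payload": {"commands": [[0, 0, 0, 0, 0, 0.14], [0, 0, 0, 0, 0, 0.28], [0, 0, 0, 0, 0, 0.42], [0, 0, 0, 0, 0, 0.56], [0, 0, 0, 0, 0, 0.7]]}}

```text
time: 5.9
tool_pos: [0.505, 0.2378, 0.1231]
ee_rot: [3.142, 0.0, 1.802]
wrist_force: [-0.4, 0.2, 0.9]
width: 0.075
finger_force: 0.0
```

Emit:
{"api": "carry_out", "payload": {"commands": [[0, 0, 0, 0, 0, 0.14], [0, 0, 0, 0, 0, 0.28], [0, 0, 0, 0, 0, 0.311], [0, 0, 0, 0, 0, 0.311], [0, 0, 0, 0, 0, 0.311]]}}

```text
time: 6.4
tool_pos: [0.5051, 0.2378, 0.1231]
ee_rot: [3.142, -0.0, 1.498]
wrist_force: [-0.2, 0.8, -0.3]
width: 0.0748
finger_force: 0.0
```

```bash
python3 - <<'E'
from h import *
from scipy.optimize import least_squares
for n in("wrist","side","top"):
    s=snapshot(n); X=cloud(s); im=s["img"]
    m=(im.max(2)<60)&(X[...,2]>.125)&(X[...,2]<.16)&(np.hypot(X[...,0]-.5045,X[...,1]-.2413)<.017)
    p=X[m]
    if len(p)<8: print(n,len(p)); continue
    f=least_squares(lambda c:np.linalg.norm(p-c,axis=1)-.013,[.503,.2413,.141],loss="soft_l1",f_scale=.001)
    print(n,len(p),f.x.round(4),np.abs(f.fun).mean(),p.min(0),p.max(0))
    if n=="wrist": save(s,"w2.png")
to(*brd(0,.155),.122,85.75)
E
```

```text
wrist 1509 [0.5013 0.2407 0.14  ] 0.0003623544355350086 [0.48960786 0.23019803 0.13686663] [0.51411862 0.2538476  0.1544284 ]
side 40 [0.5023 0.2409 0.1409] 0.0009259252651031031 [0.48969324 0.22709149 0.12677268] [0.50256757 0.24082099 0.15336836]
top 0
row [0.0034, 0.0004, 0.0011, 0.0, -0.0, 0.0006]
```

Emit:
{"api": "carry_out", "payload": {"commands": [[0.003, 0.0005, 0.001, 0, 0, 0], [0.003, 0.0005, 0.001, 0, 0, 0], [0.003, 0.0005, 0.001, 0, 0, 0], [0.003, 0.0005, 0.001, 0, 0, 0], [0.003, 0.0005, 0.001, 0, 0, 0]], "jaw": 0.2}}

```text
time: 7.05
tool_pos: [0.5058, 0.2408, 0.1221]
ee_rot: [-3.142, -0.0, 1.497]
wrist_force: [-0.5, 0.5, -0.4]
width: 0.0388
finger_force: 0.0
```

Emit:
{"api": "carry_out", "payload": {"commands": [[0, 0, 0, 0, 0, 0], [0, 0, 0, 0, 0, 0], [0, 0, 0, 0, 0, 0], [0, 0, 0, 0, 0, 0], [0, 0, 0, 0, 0, 0]]}}

```text
time: 7.55
tool_pos: [0.505, 0.241, 0.1224]
ee_rot: [-3.14, -0.0, 1.497]
wrist_force: [-5.3, -0.2, 4.7]
width: 0.0242
finger_force: 30.0
```

Emit:
{"api": "carry_out", "payload": {"commands": [[0, 0, 0, 0, 0, 0], [0, 0, 0, 0, 0, 0], [0, 0, 0, 0, 0, 0], [0, 0, 0, 0, 0, 0], [0, 0, 0, 0, 0, 0]]}}

```text
time: 8.05
tool_pos: [0.505, 0.241, 0.1223]
ee_rot: [-3.14, -0.0, 1.497]
wrist_force: [-5.2, 0.2, 4.6]
width: 0.0243
finger_force: 30.0
```

Emit:
{"api": "carry_out", "payload": {"commands": [[0, 0, 0, 0, 0, 0], [0, 0, 0, 0, 0, 0], [0, 0, 0, 0, 0, 0], [0, 0, 0, 0, 0, 0], [0, 0, 0, 0, 0, 0]], "jaw": 0.8}}

```text
time: 8.55
tool_pos: [0.5061, 0.2408, 0.122]
ee_rot: [3.141, -0.0, 1.497]
wrist_force: [-0.8, -0.4, 0.6]
width: 0.0613
finger_force: 0.0
```

Emit:
{"api": "carry_out", "payload": {"commands": [[0, 0, -0.02, 0, 0, 0], [0, 0, -0.04, 0, 0, 0], [0, 0, -0.06, 0, 0, 0], [0, 0, -0.07, 0, 0, 0], [0, 0, -0.07, 0, 0, 0]]}}

```text
time: 9.05
tool_pos: [0.5068, 0.2412, 0.194]
ee_rot: [3.138, -0.002, 1.497]
wrist_force: [0.1, 0.5, -0.7]
width: 0.075
finger_force: 0.0
```

```bash
python3 - <<'E'
from h import *
from scipy.optimize import least_squares
for n in("wrist","side"):
    s=snapshot(n); X=cloud(s); im=s["img"]
    m=(im.max(2)<60)&(X[...,2]>.125)&(X[...,2]<.16)&(np.hypot(X[...,0]-.5057,X[...,1]-.2413)<.017)
    p=X[m]
    if len(p)<8: print(n,len(p)); continue
    f=least_squares(lambda c:np.linalg.norm(p-c,axis=1)-.013,[.503,.2413,.141],loss="soft_l1",f_scale=.001)
    print(n,len(p),f.x.round(4),np.abs(f.fun).mean(),p.min(0),p.max(0))
    # housing/board via wrist
    m=(abs(X[...,2]-.072)<.004)&(abs(X[...,0]-.505)<.05)&(abs(X[...,1]-.241)<.045)
    q=X[m][:,:2]-PC; c,s_=np.cos(YB),np.sin(YB)
    print("housing bx",np.percentile(c*q[:,0]+s_*q[:,1],[1,99]),"by",np.percentile(-s_*q[:,0]+c*q[:,1],[1,99]))
    if n=="wrist": save(s,"w3.png")
to(*brd(0,.04),.16,85.75)
E
```

```text
wrist 729 [0.5054 0.2404 0.1402] 0.00036244661948899037 [0.49406919 0.22998765 0.1389662 ] [0.51766036 0.25326018 0.15471423]
housing bx [-0.02736976  0.03126741] by [0.1211255  0.18812979]
side 42 [0.5066 0.2402 0.141 ] 0.001628018067187292 [0.49248707 0.22681831 0.12521665] [0.50658407 0.24123587 0.15416401]
housing bx [-0.02834615  0.03015558] by [0.11815184 0.18553486]
row [-0.1144, 0.0, 0.0314, -0.0007, 0.0003, 0.0001]
```

View pics/w3.png

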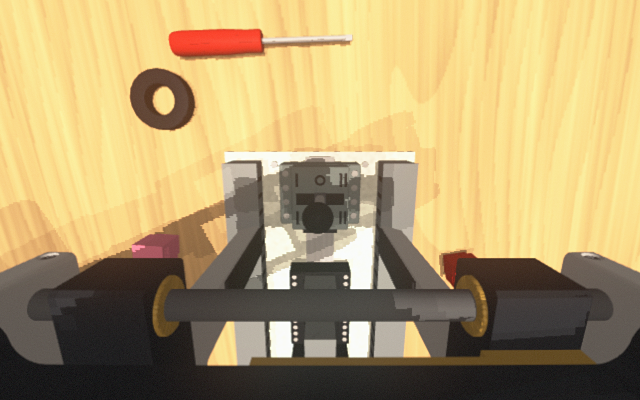

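The wrist view shows the lever ball upright at about (317,217), with the off ring behind it. The fit gives at most 2 mm off upright, so the lever is at off. Now old relay 1.

Emit:
{"api": "carry_out", "payload": {"commands": [[-0.04, 0, 0, 0, 0, 0], [-0.08, 0, 0.01, 0, 0, 0], [-0.114, 0, 0.03, 0, 0, 0], [-0.114, 0, 0.03, 0, 0, 0], [-0.114, 0, 0.03, 0, 0, 0]]}}

```text
time: 9.65
tool_pos: [0.4965, 0.1267, 0.1604]
ee_rot: [-3.138, -0.0, 1.495]
wrist_force: [0.1, 1.0, -0.5]
width: 0.0752
finger_force: 0.0
```

```bash
python3 - <<'E'
from h import *
to(*brd(0.001,.04),.056,85.75)
s=snapshot("wrist"); X=cloud(s)
d=X[...,:2]-PC; c,s_=np.cos(YB),np.sin(YB); bx=c*d[...,0]+s_*d[...,1]; by=-s_*d[...,0]+c*d[...,1]
for y in(.04,-.02,-.08):
    m=(abs(X[...,2]-.0865)<.003)&(abs(by-y)<.025)&(abs(bx)<.03); 
    if m.sum()>20: print(y,m.sum(),np.percentile(bx[m],[2,98]),np.percentile(by[m],[2,98]))
E
```

```text
row [-0.0001, 0.002, 0.1044, -0.0032, -0.0, -0.0014]
0.04 1399 [-0.01521461  0.01922419] [0.02402674 0.05491355]
-0.02 1209 [-0.01514881  0.01931613] [-0.03559878 -0.00488757]
-0.08 754 [-0.01510344  0.01938207] [-0.09670732 -0.07362613]
```

Emit:
{"api": "carry_out", "payload": {"commands": [[0, 0.002, 0.02, 0, 0, 0], [0, 0.002, 0.05, 0, 0, 0], [0, 0.002, 0.08, 0, 0, 0], [0, 0.002, 0.1, 0, 0, 0], [0, 0.002, 0.104, 0, 0, 0]]}}

```text
time: 10.2
tool_pos: [0.4976, 0.1281, 0.0555]
ee_rot: [-3.137, 0.001, 1.499]
wrist_force: [-0.2, 0.1, 0.6]
width: 0.0753
finger_force: 0.0
```

Emit:
{"api": "carry_out", "payload": {"commands": [[0, 0, 0, 0, 0, 0], [0, 0, 0, 0, 0, 0], [0, 0, 0, 0, 0, 0], [0, 0, 0, 0, 0, 0], [0, 0, 0, 0, 0, 0]], "jaw": 0.2}}

```text
time: 10.7
tool_pos: [0.4999, 0.1271, 0.059]
ee_rot: [3.14, -0.001, 1.497]
wrist_force: [1.0, 0.4, 0.1]
width: 0.0384
finger_force: 0.0
```

Emit:
{"api": "carry_out", "payload": {"commands": [[0, 0, 0, 0, 0, 0], [0, 0, 0, 0, 0, 0], [0, 0, 0, 0, 0, 0], [0, 0, 0, 0, 0, 0], [0, 0, 0, 0, 0, 0]]}}

```text
time: 11.2
tool_pos: [0.4996, 0.127, 0.0588]
ee_rot: [3.141, -0.0, 1.497]
wrist_force: [-1.0, -0.1, 5.7]
width: 0.0356
finger_force: 30.0
```

```bash
python3 - <<'E'
from h import *
to(*brd(0.001,.04),.056,85.75); o=get_obs(); print(o["tool_pos"],o["ee_rot"],o["wrist_force"],o["wrist_torque"])
d=o["tool_pos"][:2]-PC; c,s=np.cos(YB),np.sin(YB); print("board",c*d[0]+s*d[1],-s*d[0]+c*d[1])
E
```

```text
row [-0.0006, -0.0014, 0.0028, 0.0007, -0.0003, 0.0001]
[0.49962346 0.12704968 0.0587763 ] [ 3.14090778e+00 -2.96922943e-04  1.49673179e+00] [-1.00779325 -0.12912259  5.6587418 ] [-0.06817779  0.42146529 -0.00257059]
board 0.0024182944717340282 0.04064064986513359
```

Emit:
{"api": "carry_out", "payload": {"commands": [[0, 0, -0.006, 0, 0, 0], [0, 0, -0.012, 0, 0, 0], [0, 0, -0.018, 0, 0, 0], [0, 0, -0.025, 0, 0, 0], [0, 0, -0.03, 0, 0, 0]]}}

```text
time: 11.7
tool_pos: [0.4997, 0.127, 0.0889]
ee_rot: [3.141, -0.0, 1.497]
wrist_force: [-0.1, -0.0, -0.7]
width: 0.0356
finger_force: 30.0
```

Emit:
{"api": "carry_out", "payload": {"commands": [[0, 0, -0.02, 0, 0, 0], [0, 0, -0.04, 0, 0, 0], [0, 0, -0.05, 0, 0, 0], [0, 0, -0.05, 0, 0, 0], [0, 0, -0.05, 0, 0, 0]]}}

```text
time: 12.2
tool_pos: [0.4991, 0.127, 0.1376]
ee_rot: [-3.141, 0.0, 1.497]
wrist_force: [-0.8, 0.8, -0.7]
width: 0.0363
finger_force: 30.0
```

```bash
sed -i 's/^YB=.*/YB=-np.radians(4.25); PC=np.array([.4962,.0861])/' h.py; cat >> h.py <<'E'
def box(show=True):
    s=snapshot("top"); X=cloud(s); Z=X[...,2]
    m=(Z>.043)&(Z<.057)&(X[...,1]<-.14)&(X[...,0]<.5)&(X[...,0]>.3)
    n,l,st,_=cv2.connectedComponentsWithStats(m.astype(np.uint8))
    r=cv2.minAreaRect((X[m][:,:2]*1000).astype(np.float32)); print("box",np.round(r[0],1),np.round(r[1],1),round(r[2],1))
    m=(Z>.044)&(Z<.056)&(X[...,0]>.5)&(X[...,1]<-.14)&(X[...,0]<.69)
    n,l,st,_=cv2.connectedComponentsWithStats(m.astype(np.uint8))
    for i in range(1,n):
        if st[i,4]>40:
            r=cv2.minAreaRect((X[l==i][:,:2]*1000).astype(np.float32)); print("new",np.round(r[0],1),np.round(r[1],1),round(r[2],1))
    return s
E
python3 - <<'E'
from h import *
box(); o=get_obs(); print(o["tool_pos"],o["width"],o["finger_force"])
to(.4164,-.2257,.12,90,o); to(.4164,-.2857,.12,90,o); to(.4164,-.3457,.12,90,o)
E
```

```text
box [ 416.1 -286. ] [202.  120.4] 89.8
new [ 587.4 -370.3] [35.7 33.6] 12.6
new [ 576.4 -228.1] [35.6 32.3] 37.0
new [ 572.4 -300.3] [36.  33.7] 16.6
[0.49875232 0.12691874 0.13699456] 0.03560300593818543 29.999746084213257
row [-0.3577, -0.056, 0.0172, -0.0018, 0.0003, -0.074]
row [-0.4176, -0.0516, 0.0172, -0.0018, 0.0003, -0.074]
row [-0.4774, -0.0472, 0.0172, -0.0018, 0.0003, -0.074]
```

Emit:
{"api": "carry_out", "payload": {"commands": [[-0.048, -0.005, 0, 0, 0, 0], [-0.096, -0.01, 0, 0, 0, 0], [-0.144, -0.015, 0, 0, 0, 0], [-0.192, -0.02, 0, 0, 0, 0], [-0.24, -0.024, 0, 0, 0, 0]]}}

```text
time: 12.75
tool_pos: [0.4563, -0.1119, 0.1368]
ee_rot: [-3.14, -0.001, 1.497]
wrist_force: [1.5, -0.8, -1.3]
width: 0.036
finger_force: 30.0
```

Emit:
{"api": "carry_out", "payload": {"commands": [[-0.048, -0.005, 0, 0, 0, 0], [-0.096, -0.01, 0, 0, 0, 0], [-0.144, -0.015, 0, 0, 0, 0], [-0.192, -0.02, 0, 0, 0, 0], [-0.237, -0.022, 0, 0, 0, -0.074]]}}

```text
time: 13.25
tool_pos: [0.4168, -0.3468, 0.1365]
ee_rot: [-3.14, -0.002, 1.572]
wrist_force: [1.2, 0.4, -1.1]
width: 0.0355
finger_force: 30.0
```

Emit:
{"api": "carry_out", "payload": {"commands": [[0, 0, 0, 0, 0, 0], [0, 0, 0.02, 0, 0, 0], [0, 0, 0.04, 0, 0, 0], [0, 0, 0.06, 0, 0, 0], [0, 0, 0.07, 0, 0, 0]]}}

```text
time: 13.75
tool_pos: [0.417, -0.3431, 0.0647]
ee_rot: [-3.138, -0.004, 1.571]
wrist_force: [-1.1, 0.6, -1.3]
width: 0.0357
finger_force: 30.0
```

```bash
python3 - <<'E'
from h import *
to(.418,-.3465,.0285,90)
E
```

```text
row [-0.0035, 0.0012, 0.0362, -0.0038, -0.0044, 0.0001]
```

Emit:
{"api": "carry_out", "payload": {"commands": [[-0.002, 0.001, 0.015, 0, 0, 0], [-0.002, 0.001, 0.03, 0, 0, 0], [-0.002, 0.001, 0.036, 0, 0, 0], [-0.002, 0.001, 0.036, 0, 0, 0], [-0.002, 0.001, 0.036, 0, 0, 0]]}}

```text
time: 14.25
tool_pos: [0.4196, -0.3476, 0.0325]
ee_rot: [3.141, 0.001, 1.571]
wrist_force: [-0.6, 0.4, 0.1]
width: 0.0359
finger_force: 30.0
```

Emit:
{"api": "carry_out", "payload": {"commands": [[0, 0, 0, 0, 0, 0], [0, 0, 0, 0, 0, 0], [0, 0, 0, 0, 0, 0], [0, 0, 0, 0, 0, 0], [0, 0, 0, 0, 0, 0]], "jaw": 0.62}}

```text
time: 14.75
tool_pos: [0.4193, -0.3474, 0.0323]
ee_rot: [3.141, 0.0, 1.571]
wrist_force: [-0.5, -0.2, -0.1]
width: 0.0584
finger_force: 0.0
```

Emit:
{"api": "carry_out", "payload": {"commands": [[0, 0, -0.02, 0, 0, 0], [0, 0, -0.05, 0, 0, 0], [0, 0, -0.08, 0, 0, 0], [0, 0, -0.11, 0, 0, 0], [0, 0, -0.11, 0, 0, 0]]}}

```text
time: 15.25
tool_pos: [0.4214, -0.3494, 0.1476]
ee_rot: [3.134, 0.007, 1.571]
wrist_force: [-0.3, 0.0, -0.2]
width: 0.0585
finger_force: 0.0
```

```bash
python3 - <<'E'
from h import *
o=get_obs(); print(brd(0,-.02))
to(*brd(0,-.02),.138,85.75,o)
E
```

```text
[0.49471783 0.066155  ]
row [0.4156, 0.0733, 0.0071, 0.0075, 0.007, 0.0742]
```

Emit:
{"api": "carry_out", "payload": {"commands": [[0.048, 0.008, 0, 0, 0, 0], [0.096, 0.016, 0, 0, 0, 0], [0.144, 0.024, 0, 0, 0, 0], [0.192, 0.032, 0, 0, 0, 0], [0.24, 0.04, 0, 0, 0, 0]]}}

```text
time: 15.75
tool_pos: [0.4586, -0.1053, 0.1407]
ee_rot: [-3.14, -0.001, 1.57]
wrist_force: [1.3, -0.5, -0.5]
width: 0.0582
finger_force: 0.0
```

Emit:
{"api": "carry_out", "payload": {"commands": [[0.048, 0.008, 0, 0, 0, 0.074], [0.096, 0.016, 0, 0, 0, 0.074], [0.144, 0.024, 0, 0, 0, 0.074], [0.176, 0.033, 0, 0, 0, 0.074], [0.176, 0.033, 0, 0, 0, 0.074]]}}

```text
time: 16.25
tool_pos: [0.4919, 0.0724, 0.1405]
ee_rot: [-3.14, -0.001, 1.503]
wrist_force: [0.1, -1.5, 0.1]
width: 0.0584
finger_force: 0.0
```

Emit:
{"api": "carry_out", "payload": {"commands": [[0, 0, 0, 0, 0, 0], [0, 0, 0, 0, 0, 0], [0, 0, 0.02, 0, 0, 0], [0, 0, 0.02, 0, 0, 0], [0, 0, 0.02, 0, 0, 0]]}}

```text
time: 16.75
tool_pos: [0.4917, 0.0675, 0.1217]
ee_rot: [-3.14, 0.0, 1.495]
wrist_force: [-0.3, 0.7, 1.1]
width: 0.0581
finger_force: 0.0
```

```bash
python3 - <<'E'
from h import *
s=box()
to(*brd(0,-.02),.0565,85.75)
X=cloud(s); m=(X[...,1]<-.19)&(X[...,1]>-.38)&(X[...,0]<.47)&(X[...,0]>.37)&(X[...,2]>.012); p=X[m]; print("in box",len(p),p.mean(0),np.percentile(p[:,2],[10,90]))
E
```

```text
box [ 416.5 -285.8] [120.5 202.8] 0.3
new [ 587.3 -369.8] [35.5 33.9] 12.9
new [ 576.2 -227.8] [35.7 32.4] 36.7
new [ 572.1 -299.5] [35.6 32.3] 16.5
row [-0.0014, 0.0025, 0.0659, 0.0001, -0.0, -0.0015]
in box 161 [ 0.41725875 -0.34499356  0.04923621] [0.03379656 0.057667  ]
```

Emit:
{"api": "carry_out", "payload": {"commands": [[-0.0015, 0.0025, 0.02, 0, 0, 0], [-0.0015, 0.0025, 0.04, 0, 0, 0], [-0.0015, 0.0025, 0.06, 0, 0, 0], [-0.0015, 0.0025, 0.065, 0, 0, 0], [-0.0015, 0.0025, 0.065, 0, 0, 0]]}}

```text
time: 17.3
tool_pos: [0.4944, 0.0667, 0.057]
ee_rot: [-3.141, 0.0, 1.496]
wrist_force: [-1.6, 0.3, 0.6]
width: 0.0587
finger_force: 0.0
```

Emit:
{"api": "carry_out", "payload": {"commands": [[0, 0, 0, 0, 0, 0], [0, 0, 0, 0, 0, 0], [0, 0, 0, 0, 0, 0], [0, 0, 0, 0, 0, 0], [0, 0, 0, 0, 0, 0]], "jaw": 0.2}}

```text
time: 17.8
tool_pos: [0.4952, 0.0671, 0.0582]
ee_rot: [3.14, -0.0, 1.497]
wrist_force: [-1.1, 0.8, 4.4]
width: 0.0358
finger_force: 30.0
```

Emit:
{"api": "carry_out", "payload": {"commands": [[0, 0, 0, 0, 0, 0], [0, 0, 0, 0, 0, 0], [0, 0, -0.006, 0, 0, 0], [0, 0, -0.012, 0, 0, 0], [0, 0, -0.018, 0, 0, 0]]}}

```text
time: 18.3
tool_pos: [0.4944, 0.067, 0.0751]
ee_rot: [-3.141, -0.0, 1.497]
wrist_force: [-0.3, -0.1, -1.1]
width: 0.0356
finger_force: 30.0
```

Emit:
{"api": "carry_out", "payload": {"commands": [[0, 0, -0.02, 0, 0, 0], [0, 0, -0.04, 0, 0, 0], [0, 0, -0.06, 0, 0, 0], [0, 0, -0.06, 0, 0, 0], [0, 0, -0.06, 0, 0, 0]]}}

```text
time: 18.8
tool_pos: [0.4947, 0.067, 0.135]
ee_rot: [3.141, -0.0, 1.497]
wrist_force: [0.3, -0.8, -0.2]
width: 0.0357
finger_force: 30.0
```

```bash
python3 - <<'E'
from h import *
to(.418,-.2865,.1,90)
E
```

```text
row [-0.3582, -0.0504, 0.035, 0.0006, -0.0001, -0.074]
```

Emit:
{"api": "carry_out", "payload": {"commands": [[-0.048, -0.007, 0, 0, 0, 0], [-0.096, -0.014, 0, 0, 0, 0], [-0.144, -0.021, 0, 0, 0, 0], [-0.192, -0.028, 0, 0, 0, 0], [-0.24, -0.034, 0, 0, 0, 0]]}}

```text
time: 19.3
tool_pos: [0.4413, -0.1709, 0.1332]
ee_rot: [-3.139, -0.001, 1.497]
wrist_force: [1.5, 0.0, -0.8]
width: 0.0359
finger_force: 30.0
```

Emit:
{"api": "carry_out", "payload": {"commands": [[-0.045, -0.007, 0, 0, 0, 0], [-0.09, -0.014, 0, 0, 0, -0.074], [-0.118, -0.0165, 0, 0, 0, -0.074], [-0.118, -0.0165, 0, 0, 0, -0.074], [-0.118, -0.0165, 0.01, 0, 0, -0.074]]}}

```text
time: 19.8
tool_pos: [0.4178, -0.2865, 0.1245]
ee_rot: [3.141, -0.001, 1.569]
wrist_force: [0.7, 0.9, -0.7]
width: 0.0359
finger_force: 30.0
```

Emit:
{"api": "carry_out", "payload": {"commands": [[0, 0, 0.03, 0, 0, 0], [0, 0, 0.06, 0, 0, 0], [0, 0, 0.085, 0, 0, 0], [0, 0, 0.097, 0, 0, 0], [0, 0, 0.097, 0, 0, 0]]}}

```text
time: 20.3
tool_pos: [0.4173, -0.2841, 0.0267]
ee_rot: [-3.139, -0.002, 1.573]
wrist_force: [-0.1, 0.5, -1.0]
width: 0.0361
finger_force: 30.0
```

Emit:
{"api": "carry_out", "payload": {"commands": [[0, 0, 0, 0, 0, 0], [0, 0, 0, 0, 0, 0], [0, 0, 0, 0, 0, 0], [0, 0, 0, 0, 0, 0], [0, 0, 0, 0, 0, 0]], "jaw": 0.62}}

```text
time: 20.8
tool_pos: [0.4179, -0.2864, 0.0283]
ee_rot: [3.141, 0.0, 1.571]
wrist_force: [0.1, 0.4, -0.1]
width: 0.0583
finger_force: 0.0
```

Emit:
{"api": "carry_out", "payload": {"commands": [[0, 0, -0.03, 0, 0, 0], [0, 0, -0.06, 0, 0, 0], [0, 0, -0.09, 0, 0, 0], [0, 0, -0.11, 0, 0, 0], [0, 0, -0.11, 0, 0, 0]]}}

```text
time: 21.3
tool_pos: [0.4196, -0.2878, 0.1419]
ee_rot: [3.136, 0.005, 1.571]
wrist_force: [0.1, -0.1, 0.5]
width: 0.0584
finger_force: 0.0
```

```bash
python3 - <<'E'
from h import *
to(*brd(0,-.08),.138,85.75)
E
```

```text
row [0.2942, 0.0706, 0.0029, 0.0062, 0.0047, 0.074]
```

Emit:
{"api": "carry_out", "payload": {"commands": [[0.048, 0.012, 0, 0, 0, 0], [0.096, 0.024, 0, 0, 0, 0], [0.144, 0.036, 0, 0, 0, 0], [0.192, 0.048, 0, 0, 0, 0.037], [0.24, 0.06, 0, 0, 0, 0.074]]}}

```text
time: 21.8
tool_pos: [0.4771, -0.0443, 0.1363]
ee_rot: [-3.14, -0.0, 1.495]
wrist_force: [1.0, 0.3, 0.6]
width: 0.0582
finger_force: 0.0
```

```bash
python3 - <<'E'
from h import *
to(*brd(0,-.08),.138,85.75)
E
```

```text
row [0.0515, 0.0093, -0.0017, -0.002, -0.0004, -0.0019]
```

Emit:
{"api": "carry_out", "payload": {"commands": [[0.04, 0.008, 0, 0, 0, 0], [0.0515, 0.0093, 0, 0, 0, 0], [0.0515, 0.0093, 0, 0, 0, 0], [0.0515, 0.0093, 0, 0, 0, 0], [0.0515, 0.0093, 0.02, 0, 0, 0]]}}

```text
time: 22.3
tool_pos: [0.4927, 0.0025, 0.1203]
ee_rot: [3.136, 0.001, 1.495]
wrist_force: [0.3, -0.2, 0.4]
width: 0.0582
finger_force: 0.0
```

Emit:
{"api": "carry_out", "payload": {"commands": [[0, 0, 0, 0, 0, 0], [0, 0, 0, 0, 0, 0], [0, 0, 0, 0, 0, 0], [0, 0, 0, 0, 0, 0], [0, 0, 0, 0, 0, 0]]}}

```text
time: 22.8
tool_pos: [0.4913, 0.0041, 0.1188]
ee_rot: [3.14, -0.0, 1.496]
wrist_force: [0.1, 0.6, 0.2]
width: 0.0587
finger_force: 0.0
```

```bash
python3 - <<'E'
from h import *
to(*brd(0,-.08),.058,85.75)
E
```

```text
row [0.0021, -0.0013, 0.0608, 0.0013, -0.0, -0.0002]
```

Emit:
{"api": "carry_out", "payload": {"commands": [[0.002, -0.001, 0.02, 0, 0, 0], [0.002, -0.001, 0.04, 0, 0, 0], [0.002, -0.001, 0.06, 0, 0, 0], [0.002, -0.001, 0.061, 0, 0, 0], [0.002, -0.001, 0.061, 0, 0, 0]]}}

```text
time: 23.3
tool_pos: [0.49, 0.0065, 0.0572]
ee_rot: [-3.141, -0.0, 1.497]
wrist_force: [-0.1, 0.1, -0.1]
width: 0.0582
finger_force: 0.0
```

Emit:
{"api": "carry_out", "payload": {"commands": [[0, 0, 0, 0, 0, 0], [0, 0, 0, 0, 0, 0], [0, 0, 0, 0, 0, 0], [0, 0, 0, 0, 0, 0], [0, 0, 0, 0, 0, 0]], "jaw": 0.2}}

```text
time: 23.8
tool_pos: [0.4906, 0.0065, 0.0581]
ee_rot: [3.14, -0.0, 1.497]
wrist_force: [0.5, 0.0, 3.8]
width: 0.0359
finger_force: 30.0
```

Emit:
{"api": "carry_out", "payload": {"commands": [[0, 0, 0, 0, 0, 0], [0, 0, 0, 0, 0, 0], [0, 0, -0.006, 0, 0, 0], [0, 0, -0.012, 0, 0, 0], [0, 0, -0.018, 0, 0, 0]]}}

```text
time: 24.3
tool_pos: [0.4898, 0.0065, 0.0751]
ee_rot: [-3.141, -0.0, 1.497]
wrist_force: [0.2, 1.3, -0.3]
width: 0.0359
finger_force: 30.0
```

Emit:
{"api": "carry_out", "payload": {"commands": [[0, 0, -0.02, 0, 0, 0], [0, 0, -0.04, 0, 0, 0], [0, 0, -0.06, 0, 0, 0], [0, 0, -0.06, 0, 0, 0], [0, 0, -0.06, 0, 0, 0]]}}

```text
time: 24.8
tool_pos: [0.4901, 0.0065, 0.135]
ee_rot: [3.141, -0.0, 1.497]
wrist_force: [-0.0, -0.4, -1.8]
width: 0.036
finger_force: 30.0
```

```bash
python3 - <<'E'
from h import *
to(.418,-.2265,.1,90); box()
E
```

```text
row [-0.2377, -0.0547, 0.035, 0.0005, -0.0, -0.074]
box [ 416.3 -285.5] [120.3 201.5] 0.2
new [ 587.3 -369. ] [35.7 33.1] 12.8
new [ 576.4 -227.9] [35.8 33.3] 35.9
new [ 572.2 -299.8] [35.8 32.6] 15.6
```

Emit:
{"api": "carry_out", "payload": {"commands": [[-0.048, -0.011, 0, 0, 0, 0], [-0.096, -0.022, 0, 0, 0, 0], [-0.144, -0.033, 0, 0, 0, -0.074], [-0.192, -0.044, 0, 0, 0, -0.074], [-0.2377, -0.0547, 0, 0, 0, -0.074]]}}

```text
time: 25.35
tool_pos: [0.4162, -0.2277, 0.1333]
ee_rot: [-3.139, -0.002, 1.571]
wrist_force: [1.0, 0.4, -0.7]
width: 0.0357
finger_force: 30.0
```

Emit:
{"api": "carry_out", "payload": {"commands": [[0, 0, 0, 0, 0, 0], [0, 0, 0, 0, 0, 0], [0, 0, 0.02, 0, 0, 0], [0, 0, 0.045, 0, 0, 0], [0, 0, 0.07, 0, 0, 0]]}}

```text
time: 25.85
tool_pos: [0.4183, -0.2247, 0.0638]
ee_rot: [-3.142, -0.001, 1.573]
wrist_force: [-1.2, 0.4, -1.8]
width: 0.0358
finger_force: 30.0
```

Emit:
{"api": "carry_out", "payload": {"commands": [[0, 0, 0.02, 0, 0, 0], [0, 0, 0.037, 0, 0, 0], [0, 0, 0.038, 0, 0, 0], [0, 0, 0.038, 0, 0, 0], [0, 0, 0.038, 0, 0, 0]]}}

```text
time: 26.35
tool_pos: [0.4182, -0.2256, 0.0271]
ee_rot: [-3.142, -0.0, 1.572]
wrist_force: [0.0, -0.1, 0.5]
width: 0.0357
finger_force: 30.0
```

Emit:
{"api": "carry_out", "payload": {"commands": [[0, 0, 0, 0, 0, 0], [0, 0, 0, 0, 0, 0], [0, 0, 0, 0, 0, 0], [0, 0, 0, 0, 0, 0], [0, 0, 0, 0, 0, 0]], "jaw": 0.62}}

```text
time: 26.85
tool_pos: [0.418, -0.2266, 0.0272]
ee_rot: [3.141, 0.0, 1.571]
wrist_force: [0.1, -0.1, 0.4]
width: 0.058
finger_force: 0.0
```

Emit:
{"api": "carry_out", "payload": {"commands": [[0, 0, -0.03, 0, 0, 0], [0, 0, -0.06, 0, 0, 0], [0, 0, -0.09, 0, 0, 0], [0, 0, -0.13, 0, 0, 0], [0, 0, -0.13, 0, 0, 0]]}}

```text
time: 27.35
tool_pos: [0.4208, -0.2287, 0.1636]
ee_rot: [3.131, 0.007, 1.571]
wrist_force: [0.8, -0.6, -0.1]
width: 0.058
finger_force: 0.0
```

```bash
python3 - <<'E'
from h import *
to(.5775,-.2285,.15,126.1); box()
E
```

```text
row [0.0003, 0.1565, 0.0152, 0.0076, 0.01, -0.6302]
box [ 415.8 -272.8] [176.1 119.1] 89.5
new [ 587.8 -369.4] [35.6 33.4] 9.8
new [ 576.6 -228.4] [35.4 33.1] 38.1
new [ 572.  -299.3] [36.  33.5] 14.6
```

Emit:
{"api": "carry_out", "payload": {"commands": [[0, 0.04, 0, 0, 0, -0.13], [0, 0.08, 0, 0, 0, -0.26], [0, 0.12, 0, 0, 0, -0.39], [0, 0.158, 0, 0, 0, -0.52], [0, 0.158, 0, 0, 0, -0.635]]}}

```text
time: 27.9
tool_pos: [0.5783, -0.2256, 0.1525]
ee_rot: [-3.14, -0.005, 2.213]
wrist_force: [-0.7, -0.2, -0.2]
width: 0.0579
finger_force: 0.0
```

Emit:
{"api": "carry_out", "payload": {"commands": [[0, 0, 0, 0, 0, 0], [0, 0, 0, 0, 0, 0], [0, 0, 0, 0, 0, 0], [0, 0, 0, 0, 0, 0], [0, 0, 0, 0, 0, 0]]}}

```text
time: 28.4
tool_pos: [0.5755, -0.2267, 0.1576]
ee_rot: [3.141, 0.001, 2.205]
wrist_force: [0.1, -0.2, -0.1]
width: 0.0582
finger_force: 0.0
```

```bash
cat >> h.py <<'E'
def wnew(x,y,r=.032,z0=.046,z1=.0515,n=None):
    s=snapshot("wrist"); X=cloud(s)
    m=(X[...,2]>z0)&(X[...,2]<z1)&(np.hypot(X[...,0]-x,X[...,1]-y)<r); p=X[m]
    q=cv2.minAreaRect((p[:,:2]*1000).astype(np.float32)); print("wrist",len(p),np.round(q[0],1),np.round(q[1],1),round(q[2],1))
    if n: save(s,n)
E
python3 - <<'E'
from h import *
o=get_obs(); print(o["tool_pos"],o["ee_rot"])
wnew(.5775,-.2285,n="w4.png")
to(.5775,-.2285,.022,126.5)
E
```

```text
[ 0.57550962 -0.22668647  0.15757984] [3.14117593e+00 6.29618854e-04 2.20472309e+00]
wrist 1058 [ 578.6 -229. ] [35.1 32.4] 35.7
row [-0.0025, 0.0004, 0.1356, 0.0004, 0.0006, -0.0029]
```

View pics/w4.png

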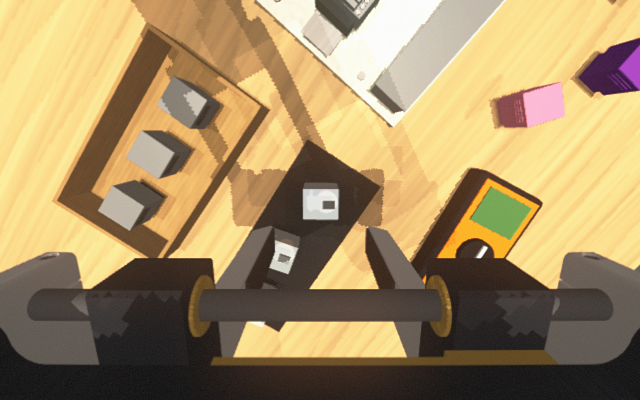

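The wrist view shows the near new relay at (321,203), clear of the fingers, and three old relays standing in the box at (190,103), (160,155) and (130,203). I'll descend and grip.

Emit:
{"api": "carry_out", "payload": {"commands": [[-0.0035, 0.001, 0.03, 0, 0, 0.009], [-0.0035, 0.001, 0.07, 0, 0, 0.009], [-0.0035, 0.001, 0.1, 0, 0, 0.009], [-0.0035, 0.001, 0.125, 0, 0, 0.009], [-0.0035, 0.001, 0.1355, 0, 0, 0.009]]}}

```text
time: 28.95
tool_pos: [0.5768, -0.2279, 0.0184]
ee_rot: [-3.139, -0.005, 2.196]
wrist_force: [0.6, 0.5, 0.1]
width: 0.0582
finger_force: 0.0
```

Emit:
{"api": "carry_out", "payload": {"commands": [[0, 0, 0, 0, 0, 0], [0, 0, 0, 0, 0, 0], [0, 0, 0, 0, 0, 0], [0, 0, 0, 0, 0, 0], [0, 0, 0, 0, 0, 0]]}}

```text
time: 29.45
tool_pos: [0.5795, -0.2291, 0.0229]
ee_rot: [3.14, 0.002, 2.197]
wrist_force: [-0.1, -0.8, -0.2]
width: 0.0584
finger_force: 0.0
```

```bash
python3 - <<'E'
from h import *
to(.5786,-.2290,.022,125.8)
E
```

```text
row [0.0006, -0.0007, 0.0009, 0.0011, 0.002, 0.0012]
```

Emit:
{"api": "carry_out", "payload": {"commands": [[0, 0, 0, 0, 0, 0], [0, 0, 0, 0, 0, 0], [0, 0, 0, 0, 0, 0], [0, 0, 0, 0, 0, 0], [0, 0, 0, 0, 0, 0]], "jaw": 0.2}}

```text
time: 29.95
tool_pos: [0.5787, -0.2288, 0.0216]
ee_rot: [-3.141, -0.0, 2.197]
wrist_force: [-0.6, -0.1, 0.4]
width: 0.0357
finger_force: 30.0
```

Emit:
{"api": "carry_out", "payload": {"commands": [[0, 0, 0, 0, 0, 0], [0, 0, 0, 0, 0, 0], [0, 0, -0.03, 0, 0, 0], [0, 0, -0.07, 0, 0, 0], [0, 0, -0.1, 0, 0, 0]]}}

```text
time: 30.45
tool_pos: [0.5791, -0.2287, 0.1232]
ee_rot: [3.141, 0.001, 2.197]
wrist_force: [0.6, -0.0, -0.4]
width: 0.0355
finger_force: 30.0
```

Emit:
{"api": "carry_out", "payload": {"commands": [[0, 0, 0, 0, 0, 0], [0, 0, 0, 0, 0, 0.14], [0, 0, 0, 0, 0, 0.28], [0, 0, 0, 0, 0, 0.42], [0, 0, 0, 0, 0, 0.56]]}}

```text
time: 30.95
tool_pos: [0.5779, -0.2282, 0.1191]
ee_rot: [-3.139, -0.002, 1.631]
wrist_force: [0.2, 0.3, -0.4]
width: 0.0359
finger_force: 30.0
```

```bash
python3 - <<'E'
from h import *
to(*brd(0,-.08),.12,85.75)
E
```

```text
row [0.2394, -0.0734, -0.0002, -0.0029, -0.0018, 0.1344]
```

Emit:
{"api": "carry_out", "payload": {"commands": [[0.045, -0.014, 0, 0, 0, 0.03], [0.09, -0.028, 0, 0, 0, 0.06], [0.135, -0.042, 0, 0, 0, 0.09], [0.18, -0.056, 0, 0, 0, 0.12], [0.225, -0.069, 0, 0, 0, 0.134]]}}

```text
time: 31.45
tool_pos: [0.4932, -0.007, 0.1195]
ee_rot: [-3.139, -0.001, 1.501]
wrist_force: [0.7, -0.0, -1.5]
width: 0.0356
finger_force: 30.0
```

Emit:
{"api": "carry_out", "payload": {"commands": [[0.0144, -0.0044, 0, 0, 0, 0], [0.0144, -0.0044, 0, 0, 0, 0], [0.0144, -0.0044, 0, 0, 0, 0], [0.0144, -0.0044, 0, 0, 0, 0], [0.0144, -0.0044, 0, 0, 0, 0]]}}

```text
time: 31.95
tool_pos: [0.4922, 0.0045, 0.1213]
ee_rot: [-3.141, 0.0, 1.501]
wrist_force: [0.4, -0.0, -0.5]
width: 0.0353
finger_force: 30.0
```

Emit:
{"api": "carry_out", "payload": {"commands": [[0, 0, 0.01, 0, 0, 0], [0, 0, 0.03, 0, 0, 0], [0, 0, 0.035, 0, 0, 0], [0, 0, 0.035, 0, 0, 0], [0, 0, 0.035, 0, 0, 0]]}}

```text
time: 32.45
tool_pos: [0.4919, 0.0057, 0.0868]
ee_rot: [3.141, -0.0, 1.502]
wrist_force: [0.1, -0.4, -0.7]
width: 0.036
finger_force: 30.0
```

```bash
python3 - <<'E'
from h import *
o=get_obs(); to(*brd(0,-.08),.058,85.75)
s=snapshot("wrist"); save(s,"w5.png")
E
```

```text
row [0.0005, -0.0017, 0.0288, 0.0003, -0.0001, 0.0058]
```

View pics/w5.png

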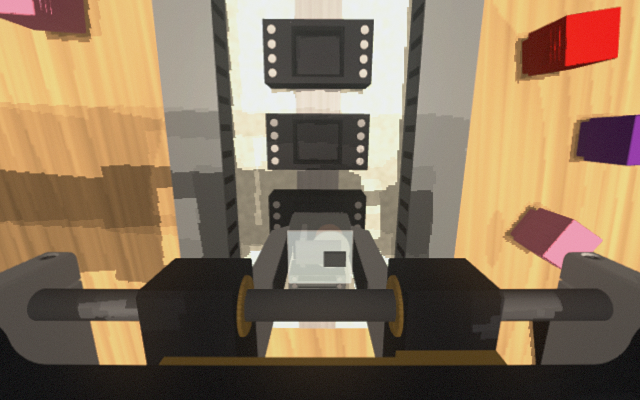

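The wrist view shows the clear relay held over socket 3 at about (320,262), with empty sockets 2 and 1 at (318,140) and (318,55). I'll check alignment in the board frame.

```bash
cat >> h.py <<'E'
def chk():
    s=snapshot("wrist"); X=cloud(s); Z=X[...,2]
    d=X[...,:2]-PC; c,s_=np.cos(YB),np.sin(YB); bx=c*d[...,0]+s_*d[...,1]; by=-s_*d[...,0]+c*d[...,1]
    for y in(.04,-.02,-.08):
        m=(Z>.046)&(Z<.051)&(abs(by-y)<.025)&(abs(bx)<.045)
        h=(Z<.0425)&(abs(by-y)<.016)&(abs(bx)<.018)
        if m.sum()>200: print(y,"block",np.percentile(bx[m],[1,99]).mean().round(4),(np.percentile(by[m],[1,99]).mean()-y).round(4),"hole",h.sum(),bx[h].mean().round(4),(by[h].mean()-y).round(4))
    o=get_obs(); t=o["tool_pos"]; zt=t[2]-.0216+.05
    e=t[:2]-PC; tx,ty=c*e[0]+s_*e[1],-s_*e[0]+c*e[1]
    m=(abs(Z-zt)<.0025)&(abs(bx-tx)<.0165)&(abs(by-ty)<.025)
    print("tcp",tx.round(4),ty.round(4),"held",m.sum(),np.percentile(bx[m],[1,99]).round(4),np.percentile(by[m],[1,99]).round(4))
E
python3 -c "
from h import *
chk()"
```

```text
0.04 block -0.0001 -0.0005 hole 1890 -0.0001 0.0021
-0.02 block -0.0001 -0.0003 hole 1614 -0.0 -0.0005
-0.08 block -0.0 0.007 hole 319 0.0 0.0069
tcp 0.0021 -0.0804 held 3188 [-0.0141  0.0183] [-0.0959 -0.0643]
```

Emit:
{"api": "carry_out", "payload": {"commands": [[0, -0.0018, 0, 0, 0, 0.005], [0, -0.0018, 0.005, 0, 0, 0.005], [0, -0.0018, 0.01, 0, 0, 0.005], [0, -0.0018, 0.015, 0, 0, 0.005], [0, -0.0018, 0.019, 0, 0, 0.005]]}}

```text
time: 33.05
tool_pos: [0.4895, 0.0061, 0.0667]
ee_rot: [-3.141, -0.0, 1.498]
wrist_force: [0.7, -0.1, -1.7]
width: 0.0358
finger_force: 30.0
```

Emit:
{"api": "carry_out", "payload": {"commands": [[0, 0, 0.003, 0, 0, 0], [0, 0, 0.006, 0, 0, 0], [0, 0, 0.009, 0, 0, 0], [0, 0, 0.011, 0, 0, 0], [0, 0, 0.011, 0, 0, 0]]}}

```text
time: 33.55
tool_pos: [0.49, 0.006, 0.058]
ee_rot: [3.141, -0.0, 1.498]
wrist_force: [-3.7, -0.1, 5.8]
width: 0.0353
finger_force: 30.0
```

Emit:
{"api": "carry_out", "payload": {"commands": [[0, 0, 0.001, 0, 0, 0], [0, 0, 0.002, 0, 0, 0], [0, 0, 0.002, 0, 0, 0], [0, 0, 0.002, 0, 0, 0], [0, 0, 0.002, 0, 0, 0]]}}

```text
time: 34.05
tool_pos: [0.49, 0.006, 0.0579]
ee_rot: [3.141, 0.0, 1.498]
wrist_force: [-7.1, -0.9, 13.3]
width: 0.0359
finger_force: 30.0
```

Emit:
{"api": "carry_out", "payload": {"commands": [[0, 0, 0, 0, 0, 0], [0, 0, 0, 0, 0, 0], [0, 0, 0, 0, 0, 0], [0, 0, 0, 0, 0, 0], [0, 0, 0, 0, 0, 0]], "jaw": 0.62}}

```text
time: 34.55
tool_pos: [0.4898, 0.006, 0.0542]
ee_rot: [-3.141, -0.0, 1.498]
wrist_force: [0.4, -0.3, 0.3]
width: 0.0583
finger_force: 0.0
```

Emit:
{"api": "carry_out", "payload": {"commands": [[0, 0, -0.03, 0, 0, 0], [0, 0, -0.06, 0, 0, 0], [0, 0, -0.1, 0, 0, 0], [0, 0, -0.1, 0, 0, 0], [0, 0, -0.1, 0, 0, 0]]}}

```text
time: 35.05
tool_pos: [0.4906, 0.0059, 0.1555]
ee_rot: [3.139, -0.0, 1.498]
wrist_force: [-0.4, -0.1, -0.6]
width: 0.0586
finger_force: 0.0
```

```bash
python3 - <<'E'
from h import *
s=snapshot("wrist"); X=cloud(s); b=brd(0,-.08)
m=(np.hypot(X[...,0]-b[0],X[...,1]-b[1])<.012)&(X[...,2]>.06); print("relay top z",m.sum(),np.percentile(X[m][:,2],[5,50,95]))
box(); to(.575,-.300,.15,105.5)
E
```

```text
relay top z 578 [0.08435517 0.0854707  0.08869214]
box [ 416.3 -285.3] [201.5 120.4] 90.0
new [ 587.4 -369. ] [36.1 34. ] 9.5
new [ 572.3 -300.1] [35.5 32.8] 14.9
row [-0.299, 0.1081, 0.0027, -0.0026, -0.0006, -0.3435]
```

Emit:
{"api": "carry_out", "payload": {"commands": [[-0.045, 0.016, 0, 0, 0, -0.05], [-0.09, 0.032, 0, 0, 0, -0.1], [-0.135, 0.048, 0, 0, 0, -0.15], [-0.18, 0.064, 0, 0, 0, -0.2], [-0.22, 0.08, 0, 0, 0, -0.25]]}}

```text
time: 35.65
tool_pos: [0.5528, -0.221, 0.152]
ee_rot: [-3.138, -0.003, 1.749]
wrist_force: [1.5, 0.3, 1.0]
width: 0.058
finger_force: 0.0
```

```bash
python3 -c "
from h import *
to(.575,-.300,.15,105.2)"
```

```text
row [-0.0817, 0.0079, 0.0017, -0.0032, -0.0027, -0.087]
```

Emit:
{"api": "carry_out", "payload": {"commands": [[-0.04, 0.004, 0, 0, 0, -0.087], [-0.08, 0.008, 0, 0, 0, -0.087], [-0.08, 0.008, 0, 0, 0, -0.087], [-0.08, 0.008, 0, 0, 0, -0.087], [-0.08, 0.008, 0, 0, 0, -0.087]]}}

```text
time: 36.15
tool_pos: [0.575, -0.2953, 0.1532]
ee_rot: [-3.14, -0.002, 1.836]
wrist_force: [-0.3, 0.3, -0.5]
width: 0.0583
finger_force: 0.0
```

Emit:
{"api": "carry_out", "payload": {"commands": [[0, 0, 0, 0, 0, 0], [0, 0, 0, 0, 0, 0], [0, 0, 0, 0, 0, 0], [0, 0, 0, 0, 0, 0], [0, 0, 0, 0, 0, 0]]}}

```text
time: 36.65
tool_pos: [0.5756, -0.2964, 0.1548]
ee_rot: [3.141, 0.0, 1.835]
wrist_force: [-0.1, 1.5, 0.4]
width: 0.0578
finger_force: 0.0
```

```bash
python3 -c "
from h import *
to(.575,-.300,.022,105.2); wnew(.574,-.3005)"
```

```text
row [-0.0033, -0.0016, 0.1328, 0.0003, 0.0002, -0.0009]
wrist 1068 [ 573.9 -300.6] [35.1 32.1] 15.4
```

Emit:
{"api": "carry_out", "payload": {"commands": [[-0.0036, -0.0028, 0.03, 0, 0, -0.004], [-0.0036, -0.0028, 0.07, 0, 0, -0.004], [-0.0036, -0.0028, 0.1, 0, 0, -0.004], [-0.0036, -0.0028, 0.125, 0, 0, -0.004], [-0.0036, -0.0028, 0.132, 0, 0, -0.004]]}}

```text
time: 37.2
tool_pos: [0.5715, -0.2994, 0.0184]
ee_rot: [-3.137, -0.005, 1.839]
wrist_force: [-1.2, 0.3, -0.4]
width: 0.0582
finger_force: 0.0
```

Emit:
{"api": "carry_out", "payload": {"commands": [[0, 0, 0, 0, 0, 0], [0, 0, 0, 0, 0, 0], [0, 0, 0, 0, 0, 0], [0, 0, 0, 0, 0, 0], [0, 0, 0, 0, 0, 0]]}}

```text
time: 37.7
tool_pos: [0.5744, -0.3012, 0.0238]
ee_rot: [3.14, 0.001, 1.839]
wrist_force: [0.3, 0.6, -0.2]
width: 0.0585
finger_force: 0.0
```

Emit:
{"api": "carry_out", "payload": {"commands": [[0, 0, 0, 0, 0, 0], [0, 0, 0, 0, 0, 0], [0, 0, 0, 0, 0, 0], [0, 0, 0, 0, 0, 0], [0, 0, 0, 0, 0, 0]], "jaw": 0.2}}

```text
time: 38.2
tool_pos: [0.5738, -0.3008, 0.0225]
ee_rot: [3.142, -0.0, 1.839]
wrist_force: [0.7, 0.4, -0.1]
width: 0.0355
finger_force: 30.0
```

Emit:
{"api": "carry_out", "payload": {"commands": [[0, 0, 0, 0, 0, 0], [0, 0, 0, 0, 0, 0], [0, 0, 0, 0, 0, 0], [0, 0, 0, 0, 0, 0], [0, 0, 0, 0, 0, 0]]}}

```text
time: 38.7
tool_pos: [0.5738, -0.3008, 0.0225]
ee_rot: [3.142, -0.0, 1.839]
wrist_force: [0.2, -0.4, 0.4]
width: 0.0356
finger_force: 30.0
```

Emit:
{"api": "carry_out", "payload": {"commands": [[0, 0, -0.03, 0, 0, 0], [0, 0, -0.06, 0, 0, 0], [0, 0, -0.1, 0, 0, 0], [0, 0, -0.11, 0, 0, 0.1], [0, 0, -0.11, 0, 0, 0.2]]}}

```text
time: 39.2
tool_pos: [0.5754, -0.3018, 0.1365]
ee_rot: [3.136, 0.004, 1.635]
wrist_force: [-0.1, 0.1, -1.2]
width: 0.0356
finger_force: 30.0
```

```bash
python3 -c "
from h import *
to(*brd(0,-.0205),.12,85.75)"
```

```text
row [0.3719, -0.0572, 0.0147, 0.0057, 0.0035, 0.1381]
```

Emit:
{"api": "carry_out", "payload": {"commands": [[0.046, -0.007, 0, 0, 0, 0.03], [0.092, -0.014, 0, 0, 0, 0.06], [0.138, -0.021, 0, 0, 0, 0.1], [0.184, -0.028, 0, 0, 0, 0.138], [0.23, -0.035, 0, 0, 0, 0.138]]}}

```text
time: 39.7
tool_pos: [0.5225, -0.0721, 0.1324]
ee_rot: [3.142, -0.0, 1.5]
wrist_force: [1.0, 0.3, -0.1]
width: 0.0358
finger_force: 30.0
```

```bash
python3 -c "
from h import *
to(*brd(0,-.0205),.12,85.75)"
```

```text
row [0.1354, -0.0375, 0.0124, 0.0, -0.0002, 0.0031]
```

Emit:
{"api": "carry_out", "payload": {"commands": [[0.045, -0.012, 0, 0, 0, 0.003], [0.09, -0.025, 0, 0, 0, 0.003], [0.135, -0.037, 0, 0, 0, 0.003], [0.135, -0.037, 0.02, 0, 0, 0.003], [0.135, -0.037, 0.04, 0, 0, 0.003]]}}

```text
time: 40.2
tool_pos: [0.496, 0.0653, 0.093]
ee_rot: [3.139, -0.0, 1.501]
wrist_force: [0.6, -0.1, -1.0]
width: 0.036
finger_force: 30.0
```

Emit:
{"api": "carry_out", "payload": {"commands": [[0, 0, 0.004, 0, 0, 0], [0, 0, 0.004, 0, 0, 0], [0, 0, 0.004, 0, 0, 0], [0, 0, 0.004, 0, 0, 0], [0, 0, 0.004, 0, 0, 0]]}}

```text
time: 40.7
tool_pos: [0.4966, 0.0632, 0.0896]
ee_rot: [3.14, -0.0, 1.497]
wrist_force: [0.3, -0.3, -0.5]
width: 0.0356
finger_force: 30.0
```

```bash
python3 -c "
from h import *
to(*brd(0,-.0205),.059,85.75); chk()"
```

```text
row [0.0023, -0.0021, 0.0306, 0.0019, -0.0003, 0.0005]
0.04 block -0.0001 -0.0 hole 1599 -0.0001 -0.0005
-0.02 block -0.0001 0.0057 hole 464 -0.0004 0.006
tcp 0.0019 -0.0227 held 2805 [-0.0142  0.018 ] [-0.038  -0.0068]
```

Emit:
{"api": "carry_out", "payload": {"commands": [[0.0022, -0.002, 0, 0, 0, 0], [0.0022, -0.002, 0.006, 0, 0, 0], [0.0022, -0.002, 0.011, 0, 0, 0], [0.0022, -0.002, 0.016, 0, 0, 0], [0.0022, -0.002, 0.02, 0, 0, 0]]}}

```text
time: 41.25
tool_pos: [0.4936, 0.0659, 0.0676]
ee_rot: [-3.14, 0.0, 1.498]
wrist_force: [0.2, -0.1, -0.6]
width: 0.0361
finger_force: 30.0
```

Emit:
{"api": "carry_out", "payload": {"commands": [[0, 0, 0.003, 0, 0, 0], [0, 0, 0.006, 0, 0, 0], [0, 0, 0.01, 0, 0, 0], [0, 0, 0.013, 0, 0, 0], [0, 0, 0.013, 0, 0, 0]]}}

```text
time: 41.75
tool_pos: [0.4943, 0.0659, 0.0589]
ee_rot: [3.141, 0.0, 1.498]
wrist_force: [-6.5, -0.2, 14.4]
width: 0.0359
finger_force: 30.0
```

Home (z = 0.0589, stopped at 14 N). Release and fetch the third.

Emit:
{"api": "carry_out", "payload": {"commands": [[0, 0, 0, 0, 0, 0], [0, 0, 0, 0, 0, 0], [0, 0, 0, 0, 0, 0], [0, 0, 0, 0, 0, 0], [0, 0, 0, 0, 0, 0]], "jaw": 0.62}}

```text
time: 42.25
tool_pos: [0.4938, 0.0659, 0.0552]
ee_rot: [-3.141, -0.0, 1.498]
wrist_force: [0.1, 0.1, 0.5]
width: 0.0586
finger_force: 0.0
```

Emit:
{"api": "carry_out", "payload": {"commands": [[0, 0, -0.03, 0, 0, 0], [0, 0, -0.06, 0, 0, 0], [0, 0, -0.1, 0, 0, 0], [0, 0, -0.1, 0, 0, 0], [0, 0, -0.1, 0, 0, 0]]}}

```text
time: 42.75
tool_pos: [0.4947, 0.0659, 0.1565]
ee_rot: [3.139, -0.0, 1.498]
wrist_force: [-0.9, 0.1, 0.5]
width: 0.0584
finger_force: 0.0
```

```bash
python3 - <<'E'
from h import *
box(); to(.589,-.3698,.15,101)
E
```

```text
box [ 416.5 -286.2] [120.3 203. ] 0.5
new [ 587.5 -369.4] [35.8 33.1] 12.6
row [-0.4276, 0.1268, 0.0049, -0.0007, -0.0001, -0.265]
```

Emit:
{"api": "carry_out", "payload": {"commands": [[-0.045, 0.014, 0, 0, 0, -0.05], [-0.09, 0.028, 0, 0, 0, -0.1], [-0.135, 0.042, 0, 0, 0, -0.15], [-0.18, 0.056, 0, 0, 0, -0.2], [-0.22, 0.068, 0, 0, 0, -0.265]]}}

```text
time: 43.3
tool_pos: [0.5447, -0.1602, 0.1528]
ee_rot: [-3.138, -0.002, 1.765]
wrist_force: [0.8, -0.6, -0.5]
width: 0.0585
finger_force: 0.0
```

```bash
python3 -c "
from h import *
to(.589,-.3698,.15,101)"
```

```text
row [-0.2142, 0.0031, 0.0023, -0.0036, -0.0024, 0.0018]
```

Emit:
{"api": "carry_out", "payload": {"commands": [[-0.045, 0, 0, 0, 0, 0], [-0.09, 0.001, 0, 0, 0, 0], [-0.135, 0.002, 0, 0, 0, 0], [-0.18, 0.003, 0, 0, 0, 0], [-0.212, 0.003, 0, 0, 0, 0]]}}

```text
time: 43.8
tool_pos: [0.5881, -0.3683, 0.1519]
ee_rot: [-3.138, -0.003, 1.761]
wrist_force: [-0.4, 0.1, -0.3]
width: 0.0583
finger_force: 0.0
```

Emit:
{"api": "carry_out", "payload": {"commands": [[0, 0, 0, 0, 0, 0], [0, 0, 0, 0, 0, 0], [0, 0, 0, 0, 0, 0], [0, 0, 0, 0, 0, 0], [0, 0, 0, 0, 0, 0]]}}

```text
time: 44.3
tool_pos: [0.5894, -0.3647, 0.156]
ee_rot: [3.141, 0.0, 1.764]
wrist_force: [0.1, 0.4, 0.2]
width: 0.0586
finger_force: 0.0
```

```bash
python3 -c "
from h import *
wnew(.589,-.3698); to(.589,-.3698,.022,101)"
```

```text
wrist 1052 [ 588.7 -370. ] [35.  32.5] 11.8
row [-0.0047, -0.0014, 0.1341, 0.0005, 0.0003, 0.0014]
```

Emit:
{"api": "carry_out", "payload": {"commands": [[-0.005, -0.0017, 0.03, 0, 0, -0.0125], [-0.005, -0.0017, 0.07, 0, 0, -0.0125], [-0.005, -0.0017, 0.1, 0, 0, -0.0125], [-0.005, -0.0017, 0.125, 0, 0, -0.0125], [-0.005, -0.0017, 0.1335, 0, 0, -0.0125]]}}

```text
time: 44.85
tool_pos: [0.5866, -0.3693, 0.0183]
ee_rot: [-3.137, -0.005, 1.776]
wrist_force: [-0.1, -0.3, -0.7]
width: 0.0582
finger_force: 0.0
```

Emit:
{"api": "carry_out", "payload": {"commands": [[0, 0, 0, 0, 0, 0], [0, 0, 0, 0, 0, 0], [0, 0, 0, 0, 0, 0], [0, 0, 0, 0, 0, 0], [0, 0, 0, 0, 0, 0]]}}

```text
time: 45.35
tool_pos: [0.589, -0.3717, 0.0234]
ee_rot: [3.14, 0.002, 1.775]
wrist_force: [0.4, 0.0, -0.1]
width: 0.0581
finger_force: 0.0
```

Emit:
{"api": "carry_out", "payload": {"commands": [[0, 0, 0, 0, 0, 0], [0, 0, 0, 0, 0, 0], [0, 0, 0, 0, 0, 0], [0, 0, 0, 0, 0, 0], [0, 0, 0, 0, 0, 0]], "jaw": 0.2}}

```text
time: 45.85
tool_pos: [0.5885, -0.3712, 0.022]
ee_rot: [3.141, -0.0, 1.775]
wrist_force: [-0.5, -0.5, 0.2]
width: 0.036
finger_force: 30.0
```

Emit:
{"api": "carry_out", "payload": {"commands": [[0, 0, 0, 0, 0, 0], [0, 0, 0, 0, 0, 0], [0, 0, 0, 0, 0, 0], [0, 0, 0, 0, 0, 0], [0, 0, 0, 0, 0, 0]]}}

```text
time: 46.35
tool_pos: [0.5885, -0.3713, 0.022]
ee_rot: [3.141, -0.0, 1.775]
wrist_force: [-0.7, 0.2, 0.1]
width: 0.0356
finger_force: 30.0
```

Emit:
{"api": "carry_out", "payload": {"commands": [[0, 0, -0.03, 0, 0, 0], [0, 0, -0.06, 0, 0, 0], [0, 0, -0.1, 0, 0, 0], [0, 0, -0.13, 0, 0, 0.1], [0, 0, -0.13, 0, 0, 0.2]]}}

```text
time: 46.85
tool_pos: [0.5907, -0.373, 0.1595]
ee_rot: [3.132, 0.007, 1.571]
wrist_force: [0.2, -0.1, -0.2]
width: 0.0358
finger_force: 30.0
```

```bash
python3 -c "
from h import *
to(*brd(0,.0395),.14,85.75)"
```

```text
row [0.4986, -0.0915, 0.0151, 0.0095, 0.0066, 0.0746]
```

Emit:
{"api": "carry_out", "payload": {"commands": [[0.048, -0.009, 0, 0, 0, 0.02], [0.096, -0.018, 0, 0, 0, 0.04], [0.144, -0.027, 0, 0, 0, 0.06], [0.192, -0.036, 0, 0, 0, 0.074], [0.24, -0.044, 0, 0, 0, 0.074]]}}

```text
time: 47.35
tool_pos: [0.5424, -0.1297, 0.1519]
ee_rot: [-3.141, -0.0, 1.501]
wrist_force: [0.9, -0.3, 0.1]
width: 0.036
finger_force: 30.0
```

Emit:
{"api": "carry_out", "payload": {"commands": [[0.045, -0.006, 0, 0, 0, 0], [0.09, -0.012, 0, 0, 0, 0], [0.135, -0.018, 0, 0, 0, 0], [0.18, -0.024, 0, 0, 0, 0], [0.22, -0.028, 0, 0, 0, 0]]}}

```text
time: 47.85
tool_pos: [0.5299, 0.092, 0.1522]
ee_rot: [-3.142, -0.0, 1.502]
wrist_force: [0.4, 0.2, -1.1]
width: 0.0357
finger_force: 30.0
```

```bash
python3 -c "
from h import *
to(*brd(0,.0385),.0895,85.75)"
```

```text
row [0.0303, -0.033, 0.0627, -0.0, -0.0002, 0.0053]
```

Emit:
{"api": "carry_out", "payload": {"commands": [[0.03, -0.033, 0, 0, 0, 0.005], [0.03, -0.033, 0, 0, 0, 0.005], [0.03, -0.033, 0.02, 0, 0, 0.005], [0.03, -0.033, 0.045, 0, 0, 0.005], [0.03, -0.033, 0.062, 0, 0, 0.005]]}}

```text
time: 48.35
tool_pos: [0.4994, 0.1214, 0.0886]
ee_rot: [-3.14, 0.001, 1.496]
wrist_force: [-0.1, 0.4, -0.6]
width: 0.0359
finger_force: 30.0
```

Emit:
{"api": "carry_out", "payload": {"commands": [[0, 0, 0, 0, 0, 0], [0, 0, 0, 0, 0, 0], [0, 0, 0, 0, 0, 0], [0, 0, 0, 0, 0, 0], [0, 0, 0, 0, 0, 0]]}}

```text
time: 48.85
tool_pos: [0.5006, 0.1222, 0.0912]
ee_rot: [3.14, -0.0, 1.496]
wrist_force: [0.4, 0.4, -0.9]
width: 0.0358
finger_force: 30.0
```

```bash
python3 -c "
from h import *
to(*brd(0,.0395),.0585,85.75); chk()"
```

```text
row [0.0032, -0.0017, 0.0327, 0.002, -0.0004, -0.0004]
0.04 block -0.0001 0.0049 hole 437 -0.0002 0.0057
-0.08 block -0.0 0.0044 hole 0 nan nan
tcp 0.0015 0.0363 held 3152 [-0.0146  0.0178] [0.0225 0.0536]h.py:42: RuntimeWarning: Mean of empty slice.
  if m.sum()>200: print(y,"block",np.percentile(bx[m],[1,99]).mean().round(4),(np.percentile(by[m],[1,99]).mean()-y).round(4),"hole",h.sum(),bx[h].mean().round(4),(by[h].mean()-y).round(4))
  ret = ret.dtype.type(ret / rcount)
```

Emit:
{"api": "carry_out", "payload": {"commands": [[0.0015, -0.0017, 0, 0, 0, 0], [0.0015, -0.0017, 0.006, 0, 0, 0], [0.0015, -0.0017, 0.011, 0, 0, 0], [0.0015, -0.0017, 0.016, 0, 0, 0], [0.0015, -0.0017, 0.021, 0, 0, 0]]}}

```text
time: 49.4
tool_pos: [0.498, 0.1238, 0.0683]
ee_rot: [-3.141, 0.0, 1.496]
wrist_force: [-0.1, 0.3, -1.3]
width: 0.0362
finger_force: 30.0
```

Emit:
{"api": "carry_out", "payload": {"commands": [[0, 0, 0.003, 0, 0, 0], [0, 0, 0.006, 0, 0, 0], [0, 0, 0.01, 0, 0, 0], [0, 0, 0.014, 0, 0, 0], [0, 0, 0.014, 0, 0, 0]]}}

```text
time: 49.9
tool_pos: [0.4986, 0.1238, 0.0584]
ee_rot: [3.14, -0.0, 1.496]
wrist_force: [-5.7, -0.8, 12.0]
width: 0.0359
finger_force: 30.0
```

Emit:
{"api": "carry_out", "payload": {"commands": [[0, 0, 0, 0, 0, 0], [0, 0, 0, 0, 0, 0], [0, 0, 0, 0, 0, 0], [0, 0, 0, 0, 0, 0], [0, 0, 0, 0, 0, 0]], "jaw": 0.62}}

```text
time: 50.4
tool_pos: [0.4981, 0.1238, 0.0547]
ee_rot: [-3.141, 0.0, 1.496]
wrist_force: [-0.1, 0.4, 0.1]
width: 0.0584
finger_force: 0.0
```

Emit:
{"api": "carry_out", "payload": {"commands": [[0, 0, -0.03, 0, 0, 0], [0, 0, -0.06, 0, 0, 0], [0, 0, -0.1, 0, 0, 0], [-0.04, 0, -0.14, 0, 0, 0], [-0.04, 0, -0.14, 0, 0, 0]]}}

```text
time: 50.9
tool_pos: [0.4979, 0.0821, 0.2008]
ee_rot: [3.131, 0.0, 1.494]
wrist_force: [-0.5, -0.3, -0.3]
width: 0.058
finger_force: 0.0
```

Emit:
{"api": "carry_out", "payload": {"commands": [[0, 0, 0, 0, 0, 0], [0, 0, 0, 0, 0, 0], [0, 0, 0, 0, 0, 0], [0, 0, 0, 0, 0, 0], [0, 0, 0, 0, 0, 0]]}}

```text
time: 51.4
tool_pos: [0.4948, 0.0844, 0.1938]
ee_rot: [-3.139, 0.0, 1.497]
wrist_force: [0.3, -0.2, 0.6]
width: 0.0579
finger_force: 0.0
```

```bash
python3 - <<'E'
from h import *
from scipy.optimize import least_squares
s=snapshot("wrist"); X=cloud(s); save(s,"w6.png")
for y in(.04,-.02,-.08):
    b=brd(0,y); m=(np.hypot(X[...,0]-b[0],X[...,1]-b[1])<.014)&(X[...,2]>.06)&(X[...,2]<.11)
    if m.sum()>50: print(y,m.sum(),np.percentile(X[m][:,2],[5,50,95]).round(4))
im=s["img"]; m=(im.max(2)<60)&(X[...,2]>.125)&(X[...,2]<.16)&(np.hypot(X[...,0]-.507,X[...,1]-.2407)<.017); p=X[m]
if len(p)>20:
    f=least_squares(lambda c:np.linalg.norm(p-c,axis=1)-.013,[.506,.2413,.141],loss="soft_l1",f_scale=.001); print("ball",len(p),f.x)
s=box(); save(s,"top6.png"); X=cloud(s)
for y in(.04,-.02,-.08):
    b=brd(-.002,y); m=(np.hypot(X[...,0]-b[0],X[...,1]-b[1])<.011)&(X[...,2]>.06)&(X[...,2]<.11)
    if m.sum()>3: print("top",y,m.sum(),np.percentile(X[m][:,2],[5,50,95]).round(4))
print(brd(0,.155)); to(*brd(-.035,.155),.2,85.75)
E
```

```text
0.04 670 [0.0842 0.0856 0.0888]
-0.02 581 [0.0843 0.0855 0.0886]
-0.08 499 [0.0843 0.0855 0.0888]
ball 568 [0.5054124  0.24030331 0.14028843]
box [ 416.3 -286. ] [120.3 202. ] 0.1
top -0.08 41 [0.0812 0.0872 0.0901]
[0.50768682 0.24067378]
row [0.157, -0.034, -0.0055, -0.0011, 0.0, 0.0002]
```

View pics/w6.png

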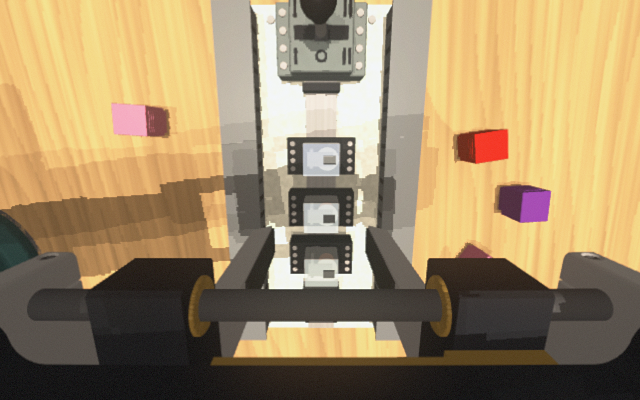

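The wrist view shows all three clear relays seated at (322,157), (322,212) and (320,262) with equal tops, and the lever still upright at (318,10). Now I'll throw the lever with shut fingers.

Emit:
{"api": "carry_out", "payload": {"commands": [[0.04, -0.02, -0.006, 0, 0, 0], [0.08, -0.044, -0.006, 0, 0, 0], [0.12, -0.044, -0.006, 0, 0, 0], [0.157, -0.044, -0.006, 0, 0, 0], [0.157, -0.044, -0.006, 0, 0, 0]], "jaw": 0}}

```text
time: 52.0
tool_pos: [0.4625, 0.2475, 0.2007]
ee_rot: [-3.141, -0.002, 1.502]
wrist_force: [-0.0, -0.7, -0.2]
width: 0.0218
finger_force: 0.0
```

Emit:
{"api": "carry_out", "payload": {"commands": [[0, 0, 0, 0, 0, 0], [0, 0, 0, 0, 0, 0], [0, 0, 0, 0, 0, 0], [0, 0, 0, 0, 0, 0], [0, 0, 0, 0, 0, 0]]}}

```text
time: 52.5
tool_pos: [0.4633, 0.243, 0.2012]
ee_rot: [3.141, -0.0, 1.495]
wrist_force: [-0.6, -0.4, -0.3]
width: -0.0001
finger_force: 0.0
```

```bash
python3 -c "
from h import *
to(*brd(-.045,.155),.112,85.75); print(get_obs()['width'])"
```

```text
row [0.001, -0.0006, 0.0892, 0.0003, -0.0001, -0.0017]
-0.00013360468091980313
```

Emit:
{"api": "carry_out", "payload": {"commands": [[0, 0, 0.03, 0, 0, 0], [0, 0, 0.06, 0, 0, 0], [0, 0, 0.085, 0, 0, 0], [0, 0, 0.089, 0, 0, 0], [0, 0, 0.089, 0, 0, 0]]}}

```text
time: 53.0
tool_pos: [0.4628, 0.2434, 0.1116]
ee_rot: [-3.14, 0.001, 1.496]
wrist_force: [-0.2, 0.8, 0.6]
width: 0.0007
finger_force: 0.0
```

Emit:
{"api": "carry_out", "payload": {"commands": [[0, 0.008, 0, 0, 0, 0], [0, 0.016, 0, 0, 0, 0], [0, 0.024, 0, 0, 0, 0], [0, 0.032, 0, 0, 0, 0], [0, 0.04, 0, 0, 0, 0]]}}

```text
time: 53.5
tool_pos: [0.5038, 0.241, 0.1127]
ee_rot: [3.141, -0.001, 1.496]
wrist_force: [-2.5, -0.1, 1.0]
width: 0.0003
finger_force: 1.5
```

Emit:
{"api": "carry_out", "payload": {"commands": [[0, 0.008, 0, 0, 0, 0], [0, 0.016, 0, 0, 0, 0], [0, 0.022, 0, 0, 0, 0], [0, 0.026, 0, 0, 0, 0], [0, 0.028, 0, 0, 0, 0]]}}

```text
time: 54.0
tool_pos: [0.5287, 0.238, 0.1092]
ee_rot: [-3.134, 0.003, 1.496]
wrist_force: [-7.5, 1.0, -6.5]
width: 0.0003
finger_force: 3.5
```

Emit:
{"api": "carry_out", "payload": {"commands": [[0, 0, 0, 0, 0, 0], [0, 0.001, 0, 0, 0, 0], [0, 0.002, 0, 0, 0, 0], [0, 0.003, 0, 0, 0, 0], [0, 0.003, 0, 0, 0, 0]]}}

```text
time: 54.5
tool_pos: [0.5303, 0.2378, 0.1087]
ee_rot: [-3.131, 0.003, 1.497]
wrist_force: [-8.2, 1.3, -6.0]
width: 0.0005
finger_force: 4.1
```

Emit:
{"api": "carry_out", "payload": {"commands": [[0, 0.001, 0, 0, 0, 0], [0, 0.002, 0, 0, 0, 0], [0, 0.003, 0, 0, 0, 0], [0, 0.004, 0, 0, 0, 0], [0, 0.004, 0, 0, 0, 0]]}}

```text
time: 55.0
tool_pos: [0.5305, 0.2378, 0.1086]
ee_rot: [-3.123, 0.004, 1.498]
wrist_force: [-17.7, 0.0, -1.6]
width: 0.0003
finger_force: 8.6
```

Emit:
{"api": "carry_out", "payload": {"commands": [[0, 0.001, 0, 0, 0, 0], [0, 0.002, 0, 0, 0, 0], [0, 0.003, 0, 0, 0, 0], [0, 0.004, 0, 0, 0, 0], [0, 0.004, 0, 0, 0, 0]]}}

```text
time: 55.5
tool_pos: [0.5306, 0.2378, 0.1085]
ee_rot: [-3.114, 0.005, 1.499]
wrist_force: [-25.8, 0.0, 3.4]
width: 0.0003
finger_force: 13.2
```

At the hard stop (26 N, no further motion). I'll back off, lift clear and check.

Emit:
{"api": "carry_out", "payload": {"commands": [[0, -0.01, 0, 0, 0, 0], [0, -0.02, 0, 0, 0, 0], [0, -0.035, 0, 0, 0, 0], [0, -0.05, 0, 0, 0, 0], [0, -0.06, 0, 0, 0, 0]]}}

```text
time: 56.0
tool_pos: [0.4831, 0.2423, 0.1134]
ee_rot: [3.137, -0.001, 1.496]
wrist_force: [0.8, -0.0, 0.3]
width: 0.0005
finger_force: 0.0
```

Emit:
{"api": "carry_out", "payload": {"commands": [[0, 0, -0.03, 0, 0, 0], [0, 0, -0.06, 0, 0, 0], [0, 0, -0.1, 0, 0, 0], [0, -0.04, -0.14, 0, 0, 0], [0, -0.08, -0.14, 0, 0, 0]]}}

```text
time: 56.5
tool_pos: [0.4054, 0.2489, 0.2582]
ee_rot: [3.13, -0.006, 1.494]
wrist_force: [-0.3, 0.6, 0.8]
width: 0.0003
finger_force: 0.0
```

Emit:
{"api": "carry_out", "payload": {"commands": [[0, -0.04, 0, 0, 0, 0], [0, -0.08, 0, 0, 0, 0], [0, -0.08, 0, 0, 0, 0], [0, -0.08, 0, 0, 0, 0], [0, -0.08, 0, 0, 0, 0]]}}

```text
time: 57.0
tool_pos: [0.3238, 0.2542, 0.2524]
ee_rot: [3.14, -0.0, 1.495]
wrist_force: [0.7, 0.2, 1.3]
width: 0.0003
finger_force: 0.0
```

```bash
python3 - <<'E'
from h import *
from scipy.optimize import least_squares
o=get_obs(); print(o["tool_pos"])
s=box(); X=cloud(s); s2=snapshot("side"); Y=cloud(s2)
for x in(X,Y):
    p=x[(x[...,2]>.112)&(x[...,2]<.15)&(np.hypot(x[...,0]-.554,x[...,1]-.237)<.025)]
    if len(p)>8:
        f=least_squares(lambda c:np.linalg.norm(p-c,axis=1)-.013,[.556,.237,.123],loss="soft_l1",f_scale=.001); print("ball",len(p),f.x)
i=np.vstack([cv2.resize(s["img"][140:260,210:470],None,fx=2.5,fy=2.5),cv2.resize(s2["img"][150:350,200:525],(650,290))]); save(None,"end.png",i)
E
```

```text
[0.32379189 0.25422125 0.25240541]
box [ 416.6 -285.9] [120.2 202.4] 0.6
ball 72 [0.5531797  0.23539892 0.12288117]
ball 78 [0.55521733 0.23705653 0.12409002]
```

View pics/end.png

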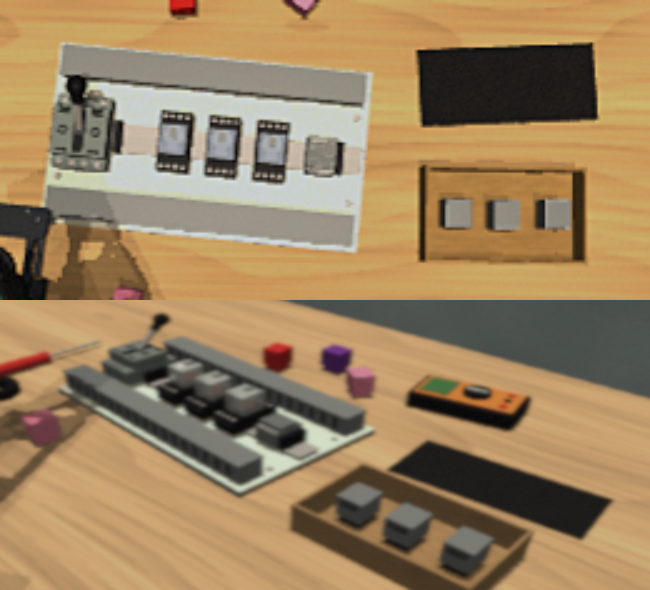

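The lever is at solar, with its ball at (78,85) in the top crop. The three clear relays are seated at (175,140), (224,143) and (271,150), the three old ones are in the box, and the mat is empty.

```bash
python3 -c "
from bench import *
print(close_job())"
```

```text
the job is handed in; nothing more can be done
None
```

The job is handed in: all three old relays are in the box, the three new relays are fully home, and the lever is at its solar stop, done in the order asked in about 57 s; no verdict was returned.

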